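# Find the key that unlocks the battery locker

## Task

Unlock the grey battery locker: one of the three keys in the wooden stand turns its lock, so try them in turn until you have found it. Push a key in and turn it clockwise; one that does not fit stops short of home and goes back upright into a slot of the stand. Leave the right key in the lock, pushed home and turned a full quarter turn, and do not shift the saucepan, the cell holder or the multimeter.

Things in the scene. Friction and masses are not known exactly. Their poses are not given: they have to be found in the camera images.
- key_a_head (a point): Loose steel key, 130 g, upright in the stand. Flat head 8 mm thick (y), a 38 mm wide rectangle, 46 mm tall. Origin: middle of the head, 26 mm above the shoulder (the head's flat underside). z from blade to head; x across the blade. Blade 46 mm long, 29 x 4 mm, 6 mm long narrow neck; the last 15 mm is cut to a 7 mm wide tongue in the middle. Works either way round.
- key_b_head (a point): Loose steel key, 130 g, upright in the stand. Flat head 8 mm thick (y), a disc 44 mm across, 46 mm tall. Origin: middle of the head, 26 mm above the shoulder (the head's flat underside). z from blade to head; x across the blade. Blade 46 mm long, 29 x 4 mm, 6 mm long narrow neck; the last 15 mm is cut to two 4 mm prongs 7.3 mm either side of the middle. Works either way round.
- key_c_head (a point): Loose steel key, 130 g, upright in the stand. Flat head 8 mm thick (y), a T: 30 mm stem, 48 mm crossbar, 46 mm tall. Origin: middle of the head, 26 mm above the shoulder (the head's flat underside). z from blade to head; x across the blade. Blade 46 mm long, 29 x 4 mm, 6 mm long narrow neck; the last 15 mm is cut to two 3.7 mm prongs at the outer edges. Works either way round.
- lock (a point): Keyhole centre, on the face of the 52 mm square lock plate, 112 mm up. z: straight out, leaning 35 degrees to the locker's front; x: up the slope. Slot 34 mm (x) by 6.4 mm (y). A key goes in along -z, blade width along x. The right one goes in until its shoulder meets the plate, then turns clockwise seen from outside (about -z); stop near 92 degrees. A wrong one stops 13 mm short and cannot turn.
- cam (a joint): Cam inside the lock, turned by the key, rad: 0 locked, up to 1.5 as the key turns clockwise; unlocked over 1.05. It follows the key after about 6 degrees of play and stays where it is left (friction 0.06 N m). Rings deep in the lock pass only one of the three key ends; which one changes from time to time and cannot be seen from outside. A key turned part way cannot be drawn out.
- stand: Wooden key stand, a block 200 mm long (its x), 56 mm wide (y), 58 mm high (z), fixed to the bench. Origin: centre of its underside. Three slots 32 mm long (x) by 7 mm wide (y), 52 mm deep, at x = -65, 0 and +65 mm, y = 0; a key in its slot stands upright with its shoulder on the top, its width along the stand's x.
- locker: Grey sheet-steel battery locker, 240 mm wide (y), 220 mm deep (x), fixed to the bench. Front (-x) 75 mm high; from there the lid slopes up at 35 degrees to a flat top 194 mm high over the rear 50 mm. Origin: centre of its underside.
- pot: Bystander: steel saucepan full of cells, 180 mm across, 85 mm high, with a black handle (its end 220 mm out along x, 106 mm high). Origin: centre of its underside.
- cells: Bystander: black cell holder, 105 by 64 mm, with upright cells 70 mm high. Origin: centre of its underside.
- meter: Bystander: multimeter lying on its back, 150 mm (x) by 75 mm, 40 mm high. Origin: centre of its underside.

How it is judged:
At the end, for the whole second after the job is handed in: The cam is past 1.05 rad and still; the key that turned it is in the lock, pushed home (head centre within 32 mm of the keyhole, 26 when home) and square to the plate within 0.3 rad; the other two stand upright (0.2 rad) in slots of the stand, shoulders within 8 mm of its top (value of joint cam above 1.05 rad and velocity of joint cam below 0.1 rad/s and (((distance between key_a_head and lock below 0.032 m and angle between the z axis of key_a_head and the z axis of lock, either way round below 0.3 rad) and (angle between key_b_head's own z axis and vertical below 0.2 rad and z of key_b_head in the frame of stand between 0.074 and 0.092 m and y of key_b_head in the frame of stand between -0.012 and 0.012 m and horizontal distance between key_b_head and stand below 0.08 m) and (angle between key_c_head's own z axis and vertical below 0.2 rad and z of key_c_head in the frame of stand between 0.074 and 0.092 m and y of key_c_head in the frame of stand between -0.012 and 0.012 m and horizontal distance between key_c_head and stand below 0.08 m)) or ((distance between key_b_head and lock below 0.032 m and angle between the z axis of key_b_head and the z axis of lock, either way round below 0.3 rad) and (angle between key_a_head's own z axis and vertical below 0.2 rad and z of key_a_head in the frame of stand between 0.074 and 0.092 m and y of key_a_head in the frame of stand between -0.012 and 0.012 m and horizontal distance between key_a_head and stand below 0.08 m) and (angle between key_c_head's own z axis and vertical below 0.2 rad and z of key_c_head in the frame of stand between 0.074 and 0.092 m and y of key_c_head in the frame of stand between -0.012 and 0.012 m and horizontal distance between key_c_head and stand below 0.08 m)) or ((distance between key_c_head and lock below 0.032 m and angle between the z axis of key_c_head and the z axis of lock, either way round below 0.3 rad) and (angle between key_a_head's own z axis and vertical below 0.2 rad and z of key_a_head in the frame of stand between 0.074 and 0.092 m and y of key_a_head in the frame of stand between -0.012 and 0.012 m and horizontal distance between key_a_head and stand below 0.08 m) and (angle between key_b_head's own z axis and vertical below 0.2 rad and z of key_b_head in the frame of stand between 0.074 and 0.092 m and y of key_b_head in the frame of stand between -0.012 and 0.012 m and horizontal distance between key_b_head and stand below 0.08 m)))); the robot touches nothing.
It fails at once if the saucepan was shifted by more than 30 mm (distance of pot from where it was at the start of the episode above 0.03 m).
It fails at once if the cell holder was shifted by more than 30 mm (distance of cells from where it was at the start of the episode above 0.03 m).
It fails at once if the multimeter was shifted by more than 30 mm (distance of meter from where it was at the start of the episode above 0.03 m).
It also fails if it takes over 72 s, if anything falls off the work surface, if the arm or the gripper's body presses on something with over 40 N, if the wrist force passes 120 N, or if a joint passes its speed limit or range.

## Robot

A 6-joint arm with a two-finger parallel gripper is mounted at the origin on the work surface. World frame = base frame: x ahead of the robot, y to its left, z up, the work surface at z = 0. Lengths are in m, angles in rad, forces in N, time in s.
With the tool pointing down it reaches from about 0.3 to 0.875 m from the base axis. Payload 6.4 kg.
Tool frame: the origin (TCP) lies where the fingers leave the gripper's body, on its centre line; the fingertips stand 73 mm ahead of it and the grasp point (between the pads) lies 54 mm ahead of it; z points along the fingers, y is the line along which they close (so a half turn about z gives the same grasp; the last joint's range is limited). The gripper opens to 85 mm and grips with 20 to 120 N. Pads are 22 mm wide; open, the fingers measure 114 mm over their backs; the gripper's body (76 mm by 85 mm) begins 54 mm behind the grasp point. The pads swing forward as they close: fully open they stand 13 mm farther back than shut.
Start: joints at [0.936, 0.181, 1.607, -0, 1.354, -0.206], TCP at [0.239, 0.523, 0.304] pointing down, gripper open.
Joint ranges: [-2.99, 2.99], [-0.89, 2.07], [0.3, 2.58], [-1.14, 4.28], [0, 2.63], [-3.12, 3.12]. Speed limits (rad/s): [2.57, 2.57, 3.01, 3.14, 3.14, 3.14].

## Interface

Orientations are given as a unit quaternion [w, x, y, z].
In Python, from bench import ctrl gives the robot as it stands.
- The arm moves only by the tool carry_out, never from a script. Its argument "steps" is one flat list of numbers, 7 for each row, row after row: the shift along the tool's x, y, z in m, then the turn, a rotation vector about the tool's x, y, z in rad, then the opening, from 0 (shut) to 1 (fully open). In form: [dx, dy, dz, wx, wy, wz, claw, dx, dy, dz, wx, wy, wz, claw, ...]. A call has 1 to 20 rows; each row is the pose to reach, as a shift and turn from the pose commanded when the call began, along the tool's axes at that moment; what a row does not reach only later rows make up. A row lasts 1/10 s, in which the tool goes at most 50 mm and 8.59 degrees, less where a joint would pass 70% of its speed; a pose out of reach is approached as far as the arm can. A call with a gripper value outside its range is refused whole. The fingers move at their own pace and stop on an object; the grip force is fixed at half the most. Time passes only in rows, so rows that repeat a pose let the fingers close. It gives the time, the measured TCP pose, the force, the opening and the grip force at its end, in the units of the state.
- ctrl.get_obs(): the state, without advancing time (a new reading comes with each control period).
- ctrl.camera(name): name is "side" or "top" or "wrist"; returns the picture (420x560x3 uint8, red, green, blue); there is no depth.
- ctrl.camera_params(name): a dict with "vertical_fov" (degrees; the focal length in pixels is half the picture's height over the tangent of half this angle, whatever the lens; pixels are square), "cx", "cy" (the principal point, pixels), "cam_to_world" (4x4, takes a point from camera to world coordinates); the wrist camera has in their place "hand_eye" (4x4, takes a point from camera to tool coordinates, whose origin is the TCP and whose axes are the flange's). Camera axes: x right, y down, z forward; pixel columns grow to the right and rows downward; lengths in m; the calibration is good to about 2 mm. The wrist camera is an equidistant fisheye: a pixel r from the principal point sees the ray r / f radians off the axis. A picture is of the moment at which its call begins: read the wrist's pose just before it. camera_params takes no time and is no camera call.
- ctrl.hand_in(): hands the job in; it is judged then, once.
The state is a dict: "time_s": time; "q": joint angles; "dq": joint speeds; "joint_efforts": joint torques, N m; "eef_pos": TCP position; "eef_rot": TCP orientation; "wrist_force": force on the tool from outside, world axes, zero at the start; "torque": the same for the moment, N m; "opening": opening from 0.0 (shut) to 1.0 (fully open); "grasp_force": force on a finger pad.
Only numpy, scipy, OpenCV 4.12 (cv2) and the standard library are available. Lean on these libraries where they do the work, as an engineer would, in place of code of your own. Each camera call takes 0.05 s, during which the arm holds its last target. There are 200 camera calls.

## Working session

There is one attempt and no reset: what is moved stays moved. The work goes in short steps, Python scripts to look and compute and a tool call to move; the robot and the scene stay as the last step left them, time stands still between calls to the robot, and variables do not carry over. Pictures are saved under pics/ and viewed, at most 10 in all, crops included, and the job is handed in when it is done.

Besides the shell and the picture viewer there is one more tool, called after ">>>" as name(argument=value, ...) on one line, values as JSON. carry_out: Moves the arm, as the interface text tells. Its arguments: {"type":"object","properties":{"steps":{"type":"array"}},"required":["steps"]}

```bash
mkdir -p pics; ls; python3 - <<'E'
from bench import ctrl
import cv2,numpy as np
o=ctrl.get_obs();print({k:np.round(v,3) for k,v in o.items()})
for n in("top","side","wrist"):
    im=ctrl.camera(n);cv2.imwrite(f"pics/{n}0.png",im[:,:,::-1]);p=ctrl.camera_params(n);print(n,p)
a=cv2.imread("pics/top0.png");b=cv2.imread("pics/side0.png")
E
```

```text
pics
{'time_s': np.float64(0.0), 'q': array([ 0.936,  0.182,  1.608, -0.   ,  1.354, -0.206]), 'dq': array([-0.001,  0.001, -0.001,  0.001, -0.002,  0.001]), 'joint_efforts': array([-1.0000e-03, -4.4487e+01, -3.5135e+01, -0.0000e+00,  9.0000e-03,
       -0.0000e+00]), 'eef_pos': array([0.239, 0.523, 0.303]), 'eef_rot': array([-0.   ,  0.213,  0.977, -0.001]), 'wrist_force': array([ 0.419, -0.579,  0.577]), 'torque': array([-0.008,  0.056,  0.028]), 'grasp_force': np.float64(0.0), 'opening': np.float64(0.999)}
top {'vertical_fov': 57.240245568022566, 'cx': 280.9564249218072, 'cy': 209.05241357920005, 'cam_to_world': array([[-2.96426066e-02, -9.95430374e-01,  9.07727186e-02,
         4.64662516e-01],
       [-9.99560084e-01,  2.96089020e-02, -1.71820272e-03,
         4.64301463e-02],
       [-9.77329360e-04, -9.07837182e-02, -9.95870153e-01,
         1.43020205e+00],
       [ 0.00000000e+00,  0.00000000e+00,  0.00000000e+00,
         1.00000000e+00]])}
side {'vertical_fov': 57.220871739471896, 'cx': 282.20729867505156, 'cy': 209.06145209046343, 'cam_to_world': array([[ 0.9338037 , -0.24034588,  0.26503682,  0.30083334],
       [-0.35721078, -0.58430324,  0.72869073, -0.68275649],
       [-0.02027594, -0.77512811, -0.63147867,  0.7522405 ],
       [ 0.        ,  0.        ,  0.        ,  1.        ]])}
wrist {'vertical_fov': 65.70646984690485, 'cx': 277.9544968194982, 'cy': 212.03648188527035, 'hand_eye': array([[-1.13168993e-03, -9.45902873e-01, -3.24447952e-01,
         8.46555197e-02],
       [ 9.99999132e-01, -8.51637839e-04, -1.00516052e-03,
         1.36777686e-04],
       [ 6.74472068e-04, -3.24448808e-01,  9.45903016e-01,
        -6.90779597e-02],
       [ 0.00000000e+00,  0.00000000e+00,  0.00000000e+00,
         1.00000000e+00]])}
```

View pics/top0.png

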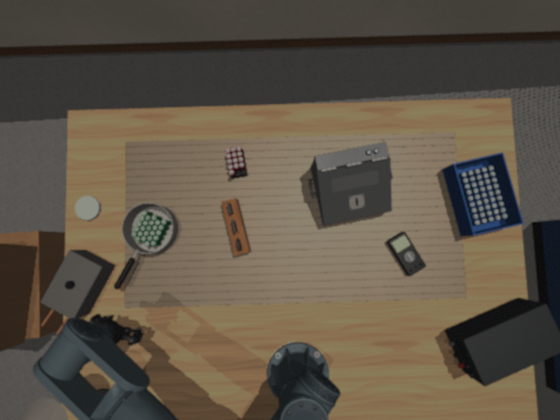

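View pics/side0.png

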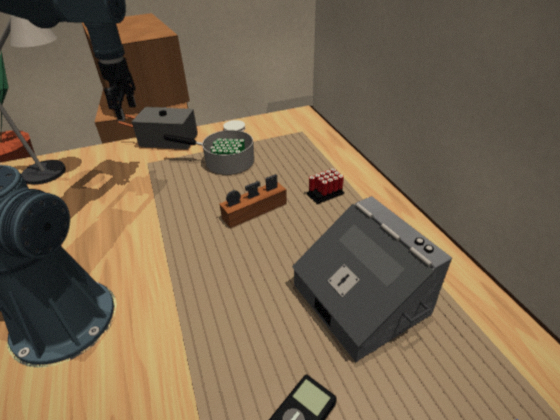

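The top view shows the stand at about (235,227), the locker at (352,185) and its lock plate at (357,203). The saucepan is at (150,230), the cells at (236,162) and the meter at (406,254). In the side view the key order from left to right is disc, T or rectangle, then the other. I'll enlarge these areas.

```bash
python3 - <<'E'
import cv2,numpy as np
a=cv2.imread("pics/top0.png");b=cv2.imread("pics/side0.png")
def c(im,x,y,w,h,s=None): return cv2.resize(im[y:y+h,x:x+w],(400,300),interpolation=cv2.INTER_CUBIC)
m=np.vstack([np.hstack([c(a,190,190,92,69),c(a,317,170,80,60)]),np.hstack([c(b,210,165,88,66),c(b,305,250,80,60)])])
m=cv2.convertScaleAbs(m,alpha=1.6)
cv2.imwrite("pics/m.png",m)
E
```

```text
(no output)
```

View pics/m.png

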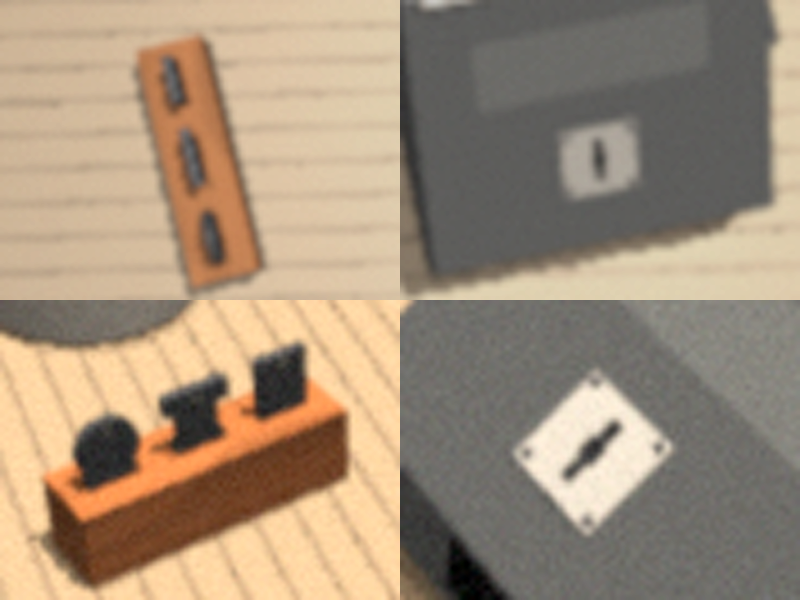

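```bash
cat > h.py <<'E'
import numpy as np, cv2
from scipy.spatial.transform import Rotation as R
from bench import ctrl
np.set_printoptions(precision=4,suppress=True)
def ray(n,u,v,T=None):
    p=ctrl.camera_params(n); f=210/np.tan(np.radians(p["vertical_fov"])/2)
    x=np.array([u-p["cx"],v-p["cy"]])
    if n=="wrist":
        r=np.linalg.norm(x); d=np.r_[x/r*np.sin(r/f),np.cos(r/f)]; M=T@p["hand_eye"]
    else: d=np.r_[x/f,1]; M=p["cam_to_world"]
    d=M[:3,:3]@d; return M[:3,3],d/np.linalg.norm(d)
def onz(r,z): return r[0]+r[1]*(z-r[0][2])/r[1][2]
def tri(*rs):
    A=sum(np.eye(3)-np.outer(d,d) for _,d in rs); b=sum((np.eye(3)-np.outer(d,d))@o for o,d in rs)
    p=np.linalg.solve(A,b); return p,[np.linalg.norm(np.cross(p-o,d)) for o,d in rs]
def pose():
    o=ctrl.get_obs(); q=o["eef_rot"]; T=np.eye(4); T[:3,:3]=R.from_quat(q,scalar_first=True).as_matrix(); T[:3,3]=o["eef_pos"]; return T
def proj(p,T):
    c=ctrl.camera_params("wrist"); f=210/np.tan(np.radians(c["vertical_fov"])/2)
    x=np.linalg.inv(T@c["hand_eye"])@np.r_[p,1]; r=np.hypot(x[0],x[1]); th=np.arctan2(r,x[2])
    return np.array([c["cx"],c["cy"]])+f*th*x[:2]/r
def frame(z,x):
    z=z/np.linalg.norm(z); x=x-z*(x@z); x/=np.linalg.norm(x); return np.c_[x,np.cross(z,x),z]
def delta(grasp,Rt,T=None):  # move that brings grasp point there
    T=pose() if T is None else T
    t=grasp-0.054*Rt[:,2]; d=T[:3,:3].T@(t-T[:3,3]); w=R.from_matrix(T[:3,:3].T@Rt).as_rotvec()
    return np.r_[d,w]
E
python3 - <<'E'
from h import *
t=lambda x,y:ray("top",190+x/4.348,190+y/4.348)
C=[onz(t(*c),.058) for c in [(137,53),(203,37),(263,267),(192,290)]]
print("corners",*C,"c",np.mean(C,0)); print([np.linalg.norm(C[i]-C[i-1]) for i in range(4)])
s=lambda x,y:ray("side",210+x/4.545,165+y/4.545)
for n,a,b in [("rect",(173,82),(280,80)),("T",(191,158),(197,112)),("disc",(210,238),(105,152))]: print(n,*tri(t(*a),s(*b)))
lt=lambda x,y:ray("top",317+x/5,170+y/5); ls=lambda x,y:ray("side",305+x/5,250+y/5)
print("lock",*tri(lt(200,159),ls(193,151)))
P=[tri(lt(*a),ls(*b))[0] for a,b in [((160,131),(195,71)),((235,119),(274,147)),((241,184),(187,235)),((166,200),(113,154))]]
for p in P:print(p)
print("up",((P[0]+P[1])-(P[2]+P[3]))/2,"lat",((P[0]+P[3])-(P[1]+P[2]))/2)
E
```

```text
corners [0.6208 0.2565 0.058 ] [0.6324 0.2018 0.058 ] [0.4422 0.1565 0.058 ] [0.4253 0.2147 0.058 ] c [0.5302 0.2074 0.058 ]
[np.float64(0.19985578820041272), np.float64(0.05591221535356205), np.float64(0.19552329299146842), np.float64(0.06062133278793851)]
rect [0.5961 0.2236 0.0802] [np.float64(0.002419089072639323), np.float64(0.002419089072639178)]
T [0.534  0.2102 0.0804] [np.float64(0.0023775619316462313), np.float64(0.0023775619316460236)]
disc [0.4688 0.1968 0.0765] [np.float64(0.0017953532691432211), np.float64(0.0017953532691431504)]
lock [ 0.6033 -0.2189  0.1126] [np.float64(0.0013718240861527646), np.float64(0.0013718240861526985)]
[ 0.6205 -0.1892  0.1259]
[ 0.6283 -0.2409  0.1282]
[ 0.5861 -0.2489  0.0998]
[ 0.577  -0.1968  0.098 ]
up [0.0429 0.0078 0.0281] lat [-0.0084  0.0519 -0.002 ]
```

```bash
cat >> h.py <<'E'
def stand(yaw): return frame(np.array([0,0,-1.]),np.array([-np.cos(yaw),-np.sin(yaw),0]))
def lockR(yaw,turn=0):
    a=np.radians(35); z=np.array([np.sin(a)*np.cos(yaw),np.sin(a)*np.sin(yaw),-np.cos(a)])
    return frame(z,np.array([-np.cos(yaw),-np.sin(yaw),0]))@R.from_rotvec([0,0,turn]).as_matrix()
E
python3 - <<'E'
from h import *
print(delta(np.array([.531,.209,.2]),stand(np.radians(12.3))))
E
```

```text
[-0.3961 -0.1638  0.0493 -0.0012 -0.0007 -0.6435]
```

>>> carry_out(steps=[-0.1,-0.04,0.01,0,0,-0.16,1,-0.2,-0.08,0.025,0,0,-0.32,1,-0.3,-0.12,0.037,0,0,-0.48,1,-0.396,-0.164,0.049,0,0,-0.643,1,-0.396,-0.164,0.049,0,0,-0.643,1,-0.396,-0.164,0.049,0,0,-0.643,1,-0.396,-0.164,0.049,0,0,-0.643,1,-0.396,-0.164,0.049,0,0,-0.643,1,-0.396,-0.164,0.049,0,0,-0.643,1,-0.396,-0.164,0.049,0,0,-0.643,1,-0.396,-0.164,0.049,0,0,-0.643,1,-0.396,-0.164,0.049,0,0,-0.643,1,-0.396,-0.164,0.049,0,0,-0.643,1])

```text
time_s: 1.45
eef_pos: [0.5302, 0.2103, 0.255]
eef_rot: [-0.0, -0.108, 0.994, 0.0]
wrist_force: [0.6, -0.6, 0.0]
opening: 1.004
grasp_force: 0.0
```

```bash
python3 - <<'E'
from h import *
T=pose(); np.save("T1.npy",T); im=ctrl.camera("wrist"); cv2.imwrite("pics/w1.png",im[:,:,::-1])
print(T); print(delta(np.array([.531,.209,.2]),stand(np.radians(12.3))))
c,s=np.cos(.2147),np.sin(.2147)
for k in(-.065,0,.065): print(proj(np.array([.531+k*c,.209+k*s,.084+.023]),T))
cv2.imwrite("pics/w1b.png",cv2.convertScaleAbs(cv2.resize(im[:,:,::-1],(800,600),interpolation=cv2.INTER_CUBIC),alpha=1.5))
E
```

```text
[[-0.9767 -0.2144 -0.0001  0.5302]
 [-0.2144  0.9767  0.0002  0.2103]
 [ 0.0001  0.0002 -1.      0.255 ]
 [ 0.      0.      0.      1.    ]]
[-0.0005 -0.0016  0.0011  0.0001  0.0001  0.0017]
[274.992  134.4836]
[275.1885 225.9805]
[275.4617 301.2586]
```

View pics/w1b.png

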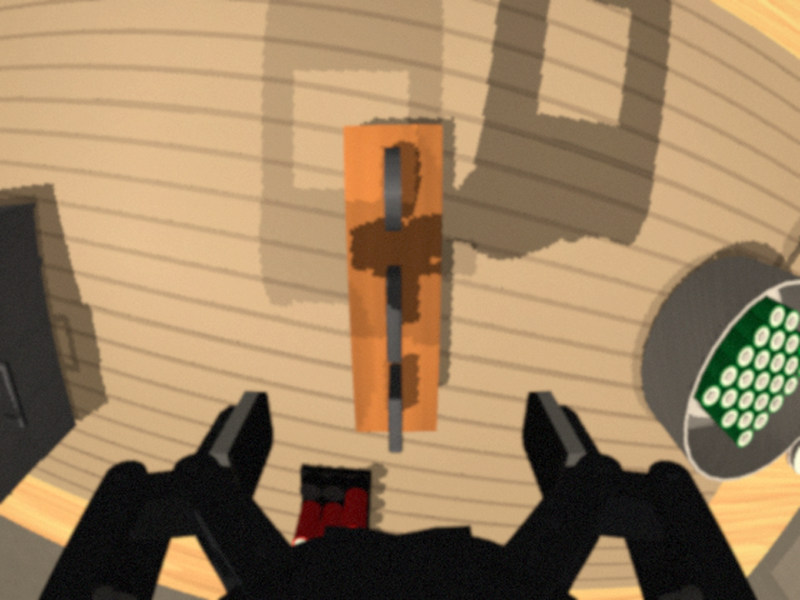

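The wrist view (enlarged 1.43×) shows the stand square to the tool. Its top corners are at (344,126), (442,126), (437,431) and (357,431). The key planes are at columns 393 (disc), 394.5 (T) and 395.5 (rectangle). The far top ends of the T and the rectangle are at rows 362 and 450.

```bash
python3 - <<'E'
from h import *
T=np.load("T1.npy"); k=1.4286
Ti=np.linalg.inv(T)
def p(u,v,z):
    w=onz(ray("wrist",u/k,v/k,T),z); print((u,v),"world",w,"tool",(Ti@np.r_[w,1])[:3]); return w
C=[p(u,v,.058) for u,v in [(344,126),(442,126),(437,431),(357,431)]]
print("centre",np.mean(C,0))
p(395.5,450,.107);p(394.5,362,.107);p(393.5,210,.107)
E
```

```text
(344, 126) world [0.4403 0.1607 0.058 ] tool [ 0.0984 -0.0293  0.197 ]
(442, 126) world [0.4287 0.2145 0.058 ] tool [0.0982 0.0258 0.197 ]
(437, 431) world [0.622  0.2591 0.058 ] tool [-0.1002  0.0279  0.197 ]
(357, 431) world [0.6338 0.2052 0.058 ] tool [-0.1001 -0.0273  0.197 ]
centre [0.5312 0.2099 0.058 ]
(395.5, 450) world [0.6079 0.2269 0.107 ] tool [-0.0795 -0.0005  0.148 ]
(394.5, 362) world [0.5522 0.2143 0.107 ] tool [-0.0224 -0.0009  0.148 ]
(393.5, 210) world [0.4757 0.1972 0.107 ] tool [ 0.056  -0.0012  0.148 ]
```

```bash
cat >> h.py <<'E'
SY=np.radians(12.7)
def slot(i,z): return np.array([.5315+.065*i*np.cos(SY),.2093+.065*i*np.sin(SY),z])  # i=-1 disc,0 T,1 rect
E
python3 - <<'E'
from h import *
for z in (.15,.085): print(delta(slot(-1,z),stand(SY)))
E
```

```text
[ 0.064  -0.0017  0.0511  0.0001  0.0001 -0.0053]
[ 0.064  -0.0017  0.1161  0.0001  0.0001 -0.0053]
```

>>> carry_out(steps=[0.03,-0.001,0.02,0,0,-0.005,0.6,0.064,-0.0017,0.051,0,0,-0.005,0.6,0.064,-0.0017,0.08,0,0,-0.005,0.6,0.064,-0.0017,0.1,0,0,-0.005,0.6,0.064,-0.0017,0.116,0,0,-0.005,0.6,0.064,-0.0017,0.116,0,0,-0.005,0.6,0.064,-0.0017,0.116,0,0,-0.005,0.6,0.064,-0.0017,0.116,0,0,-0.005,0,0.064,-0.0017,0.116,0,0,-0.005,0,0.064,-0.0017,0.116,0,0,-0.005,0,0.064,-0.0017,0.116,0,0,-0.005,0,0.064,-0.0017,0.116,0,0,-0.005,0,0.064,-0.0017,0.116,0,0,-0.005,0,0.064,-0.0017,0.116,0,0,-0.005,0,0.064,-0.0017,0.116,0,0,-0.005,0])

```text
time_s: 3.0
eef_pos: [0.4694, 0.194, 0.1398]
eef_rot: [0.001, -0.109, 0.994, 0.0]
wrist_force: [-1.5, -0.2, 6.2]
opening: 0.084
grasp_force: 58.7
```

```bash
python3 - <<'E'
from h import *
o=ctrl.get_obs(); print(o["q"],o["time_s"],o["wrist_force"])
T=pose();print(T,delta(slot(-1,.085),stand(SY)))
L=np.array([.6033,-.2189,.1126]); LY=np.radians(9.8)
print("up .09, then:")
T[2,3]+=.09; Rl=lockR(LY)
print(delta(L-Rl[:,2]*(.026+.046+.035),Rl,T))
print("from grasp pose:",delta(L-Rl[:,2]*(.026+.046+.035),Rl,pose()))
E
```

```text
[ 0.1578  0.2507  1.8958  0.      0.9937 -1.6322] 3.0 [-1.4595 -0.1879  6.1869]
[[-0.9761 -0.2174  0.0014  0.4694]
 [-0.2174  0.9761  0.0003  0.194 ]
 [-0.0014 -0.0001 -1.      0.1398]
 [ 0.      0.      0.      1.    ]] [ 0.0011  0.0013  0.0008 -0.0001  0.0014 -0.0025]
up .09, then:
[ 0.0513 -0.4277 -0.0147  0.0147 -0.6093  0.0466]
from grasp pose: [ 0.0512 -0.4277 -0.1047  0.0147 -0.6093  0.0466]
```

>>> carry_out(steps=[0,0,-0.03,0,0,0,0,0,0,-0.07,0,0,0,0,0.0,-0.02,-0.105,0,0,0,0,0.01,-0.065,-0.115,0,-0.1,0,0,0.02,-0.11,-0.115,0,-0.2,0,0,0.025,-0.155,-0.115,0,-0.3,0.02,0,0.03,-0.2,-0.115,0.01,-0.4,0.02,0,0.035,-0.245,-0.115,0.01,-0.5,0.03,0,0.04,-0.29,-0.115,0.015,-0.6,0.04,0,0.045,-0.335,-0.11,0.015,-0.609,0.047,0,0.05,-0.38,-0.107,0.015,-0.609,0.047,0,0.051,-0.41,-0.105,0.015,-0.609,0.047,0,0.051,-0.428,-0.105,0.015,-0.609,0.047,0,0.051,-0.428,-0.105,0.015,-0.609,0.047,0,0.051,-0.428,-0.105,0.015,-0.609,0.047,0,0.051,-0.428,-0.105,0.015,-0.609,0.047,0])

```text
time_s: 4.6
eef_pos: [0.5118, -0.2336, 0.2434]
eef_rot: [0.298, -0.082, 0.951, 0.026]
wrist_force: [-0.2, -1.0, -2.0]
opening: 0.085
grasp_force: 59.3
```

```bash
python3 - <<'E'
from h import *
T=pose(); np.save("T2.npy",T); im=ctrl.camera("wrist"); s=ctrl.camera("side")
L=np.array([.6033,-.2189,.1126]); Rl=lockR(np.radians(9.8))
print(delta(L-Rl[:,2]*.107,Rl,T)); o=ctrl.get_obs();print(o["q"],o["opening"],o["wrist_force"]); print(proj(L,T),proj(T[:3,3]+T[:3,2]*(.054+.072),T))
cv2.imwrite("pics/w2.png",im[:,:,::-1]);cv2.imwrite("pics/s2.png",s[:,:,::-1])
c=cv2.resize(im[150:360,175:375,::-1],(570,600),interpolation=cv2.INTER_CUBIC)
cv2.imwrite("pics/w2b.png",cv2.convertScaleAbs(c,alpha=1.5))
E
```

```text
[-0.0009 -0.0011 -0.0007  0.0011 -0.0024  0.0001]
[-0.8671  0.035   1.997   0.6834  0.8962 -2.9901] 0.08580971704281987 [-0.25    0.9767 -1.0494]
[275.9026 221.2448] [277.4655 237.8301]
```

View pics/w2b.png

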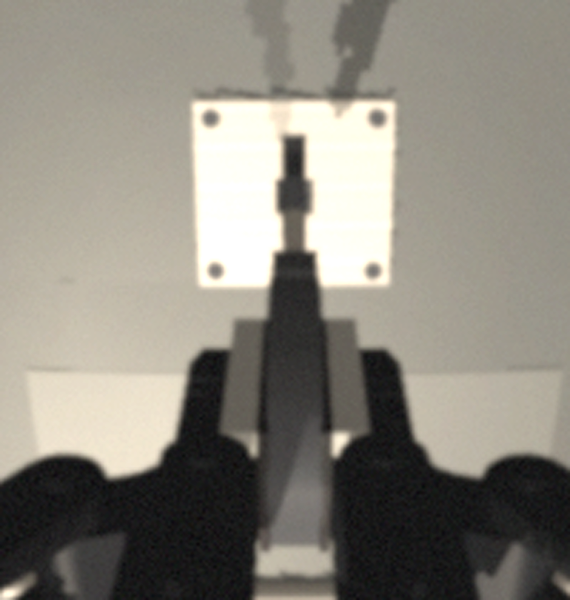

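The lock plate corners are at crop (192,100), (395,100), (390,286) and (199,286). The keyhole boss is at (293,195), the slot's upper end at row 136, and the key reaches up to row ~251 (or 210). I'll project the key's points to tell which.

```bash
python3 - <<'E'
from h import *
T=np.load("T2.npy")
cr=lambda q:((q-[175,150])*[2.85,2.857]).round(1)
for n,x,y,z in [("tip prong outer near",.0093,.002,.126),("tip prong outer -y",.0093,-.002,.126),("blade corner near",.0145,.002,.111),("blade top near",.0145,.002,.08+.006),("shoulder",.01,.004,.08),("disc edge",.022,.004,.054),("disc edge-",.022,-.004,.054),("disc low",.0156,.004,.0696)]:
    print(n,cr(proj((T@[x,y,z,1])[:3],T)))
k=lambda u,v:ray("wrist",175+u/2.85,150+v/2.857,T)
Rl=lockR(np.radians(9.8)); L=np.array([.6033,-.2189,.1126])
n=-Rl[:,2]
def pl(u,v):
    o,d=k(u,v); return o+d*((L-o)@n)/(d@n)
P=[pl(*c) for c in[(192,100),(395,100),(390,286),(199,286)]]
for p in P: print(Rl.T@(p-L))
print("centre",np.mean(P,0)); print("boss",Rl.T@(pl(294,195)-L),"slottop",Rl.T@(pl(294,136)-L),"slotbot?",Rl.T@(pl(294,251)-L))
for z in(-.0015,.0015):print("lockface",cr(proj(L,T)))
E
```

```text
tip prong outer near [300.8 213.1]
tip prong outer -y [283.1 213.1]
blade corner near [301.3 215.8]
blade top near [302.3 265.2]
shoulder [313.6 301.7]
disc edge [317.6 307.8]
disc edge- [264.  307.8]
disc low [315.1 299.6]
[ 0.0282 -0.0244  0.    ]
[ 0.0282  0.0276 -0.    ]
[-0.0243  0.0281  0.    ]
[-0.0242 -0.0245  0.    ]
centre [ 0.6014 -0.2175  0.1115]
boss [0.0024 0.0017 0.    ] slottop [0.0186 0.0017 0.    ] slotbot? [-0.0137  0.0017 -0.    ]
lockface [287.6 203.5]
lockface [287.6 203.5]
```

```bash
python3 - <<'E'
import cv2,numpy as np
w=cv2.imread("pics/w2.png");s=cv2.imread("pics/s2.png")
a=cv2.resize(w[190:290,244:310],(396,600),interpolation=cv2.INTER_CUBIC)
b=cv2.resize(s[190:310,270:350],(400,600),interpolation=cv2.INTER_CUBIC)
cv2.imwrite("pics/m2.png",np.hstack([np.clip(255*(a/255.)**.5,0,255).astype(np.uint8),np.clip(255*(b/255.)**.5,0,255).astype(np.uint8)]))
E
```

```text
(no output)
```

View pics/m2.png

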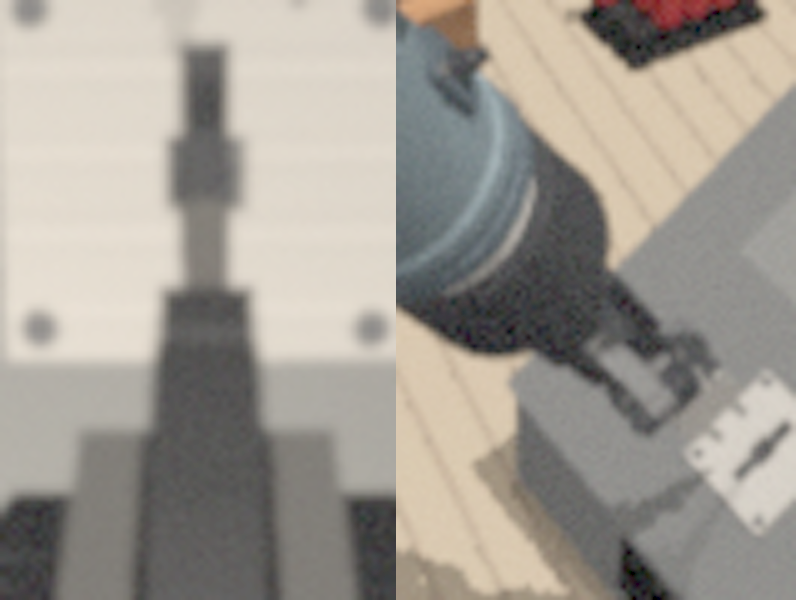

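```bash
python3 - <<'E'
from h import *
T=np.load("T2.npy")
for x,z in [(.0145,.08),(.018,.08),(.022,.08),(.026,.08),(.03,.08),(.0145,.1),(.0145,.09),(.02,.0645),(.022,.056),(.011,.073),(.022,.07),(.024,.06),(.024,.08)]:
    a=proj((T@[x,.004,z,1])[:3],T);b=proj((T@[x,-.004,z,1])[:3],T); print(x,z,"row6 %.0f cols %.0f %.0f"%((a[1]-190)*6,(b[0]-244)*6,(a[0]-244)*6))
p=ctrl.camera_params("side");M=np.linalg.inv(p["cam_to_world"]);f=210/np.tan(np.radians(p["vertical_fov"])/2)
for z in(.054,.073,.08,.126):
    x=M@T@[0,0,z,1]; print(z,((f*x[0]/x[2]+p["cx"]-270)*5+396,(f*x[1]/x[2]+p["cy"]-190)*5))
E
```

```text
0.0145 0.08 row6 346 cols 152 247
0.018 0.08 row6 308 cols 152 247
0.022 0.08 row6 265 cols 151 247
0.026 0.08 row6 220 cols 151 248
0.03 0.08 row6 174 cols 150 248
0.0145 0.1 row6 256 cols 157 243
0.0145 0.09 row6 298 cols 155 245
0.02 0.0645 row6 367 cols 146 251
0.022 0.056 row6 394 cols 143 254
0.011 0.073 row6 421 cols 150 248
0.022 0.07 row6 314 cols 148 250
0.024 0.06 row6 345 cols 144 253
0.024 0.08 row6 242 cols 151 248
0.054 (np.float64(649.1004010956733), np.float64(367.3137513806313))
0.073 (np.float64(670.0072933206923), np.float64(383.6491133102362))
0.08 (np.float64(677.5160006399026), np.float64(389.51595618495077))
0.126 (np.float64(724.4356676725838), np.float64(426.1761031999242))
```

The key's tip lies over the keyhole, with blade and slot centred on the same column (~278). The slot sits about 2 mm further down the slope than estimated. I'll push the key in gently.

>>> carry_out(steps=[0.001,0,0.01,0.001,-0.002,0,0,0.001,0,0.02,0.001,-0.002,0,0,0.001,0,0.03,0.001,-0.002,0,0,0.001,0,0.034,0.001,-0.002,0,0,0.001,0,0.038,0.001,-0.002,0,0,0.001,0,0.042,0.001,-0.002,0,0,0.001,0,0.045,0.001,-0.002,0,0,0.001,0,0.045,0.001,-0.002,0,0])

```text
time_s: 5.5
eef_pos: [0.5367, -0.2305, 0.206]
eef_rot: [0.3, -0.081, 0.95, 0.025]
wrist_force: [-0.4, 1.0, -0.7]
opening: 0.086
grasp_force: 59.3
```

>>> carry_out(steps=[0,0,0.005,0,0,0,0,0,0,0.01,0,0,0,0,0,0,0.014,0,0,0,0,0,0,0.018,0,0,0,0,0,0,0.02,0,0,0,0,0,0,0.022,0,0,0,0,0,0,0.024,0,0,0,0,0,0,0.025,0,0,0,0,0,0,0.025,0,0,0,0])

```text
time_s: 6.4
eef_pos: [0.5502, -0.2287, 0.1893]
eef_rot: [0.3, -0.083, 0.95, 0.025]
wrist_force: [-40.6, 6.8, 39.2]
opening: 0.087
grasp_force: 67.8
```

```bash
python3 - <<'E'
from h import *
T=pose(); T2=np.load("T2.npy"); o=ctrl.get_obs()
print(T2[:3,:3].T@(T[:3,3]-T2[:3,3]), T[:3,:3].T@o["wrist_force"],T[:3,:3].T@o["torque"],o["time_s"])
E
```

```text
[-0.0008 -0.0018  0.0665] [  9.1629  13.6012 -54.4347] [-2.8376  2.0696  0.032 ] 6.4
```

The disc key stopped 13 mm short under 54 N, so it's the wrong key. I'll draw it out.

>>> carry_out(steps=[0,0,0.012,0,0,0,0,0,0,0.002,0,0,0,0,0,0,-0.008,0,0,0,0,0,0,-0.02,0,0,0,0,0,0,-0.035,0,0,0,0,0,0,-0.05,0,0,0,0,0,0,-0.05,0,0,0,0])

```text
time_s: 7.1
eef_pos: [0.5226, -0.2347, 0.2289]
eef_rot: [0.301, -0.081, 0.95, 0.023]
wrist_force: [-0.5, -0.1, -1.8]
opening: 0.086
grasp_force: 60.5
```

```bash
python3 - <<'E'
from h import *
T=pose(); T2=np.load("T2.npy"); o=ctrl.get_obs()
print(T2[:3,:3].T@(T[:3,3]-T2[:3,3]), T[:3,:3].T@o["wrist_force"],T[:3,:3].T@o["torque"],o["q"])
np.save("T3.npy",T); im=ctrl.camera("wrist")[:,:,::-1]; cv2.imwrite("pics/w3.png",im)
w=cv2.imread("pics/w2.png")
a=[np.clip(255*(cv2.resize(i[190:290,244:310],(396,600),interpolation=cv2.INTER_CUBIC)/255.)**.5,0,255).astype(np.uint8) for i in (w,im)]
cv2.imwrite("pics/m3.png",np.hstack(a))
Rt=np.array([[-0.9761,-0.2174,0.0014],[-0.2174,0.9761,0.0003],[-0.0014,-0.0001,-1]]); Rt=frame(Rt[:,2],Rt[:,0])
for z in (.215,.141): print(delta(np.array([.4694,.194,z])+.054*Rt[:,2],Rt))
E
```

```text
[-0.0003 -0.0029  0.0179] [ 1.3995 -0.0091  1.1825] [0.0035 0.3938 0.028 ] [-0.8502  0.0779  1.9886  0.7038  0.8532 -3.0061]
[-0.0093  0.4312  0.0203 -0.0193  0.6106 -0.0479]
[ 0.0332  0.4315  0.0809 -0.0193  0.6106 -0.0479]
```

View pics/m3.png

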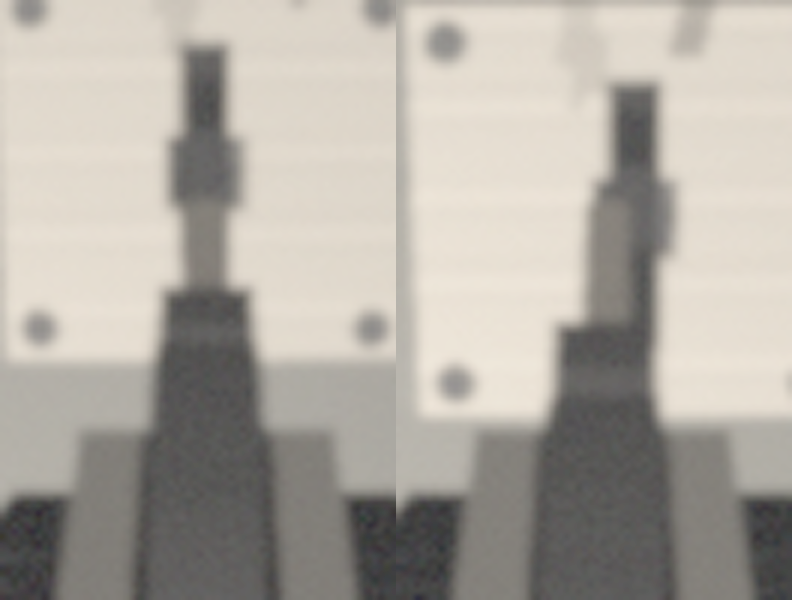

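```bash
cat >> h.py <<'E'
Rl=lockR(np.radians(9.8)); L0=np.array([.6033,-.2189,.1126])+Rl[:,0]*.002+Rl[:,1]*.0012
def lk(h,turn=0,T=None): return delta(L0-Rl[:,2]*h,Rl@R.from_rotvec([0,0,turn]).as_matrix(),T)
E
python3 - <<'E'
from h import *
print(ctrl.get_obs()["time_s"])
for h in (.089,.062,.038,.026): print(h,lk(h))
T3=np.load("T3.npy"); print(np.linalg.inv(T3)@pose())
k=lambda u,v:ray("wrist",244+u/6,190+v/6,T3)
n=-Rl[:,2]
for u,v in[(240,88),(240,135),(241,218),(51,42),(60,383)]:
    o,d=k(u,v); print(Rl.T@(o+d*((L0-o)@n)/(d@n)-L0))
# blade tip: intersect with plane at tip depth
for u,v in[(219,195),(209,322)]:
    o,d=k(u,v); 
    for z in(.08,.126):
        c=T3[:3,3]+T3[:3,2]*z; print("key",z,T3[:3,:3].T@(o+d*((c-o)@T3[:3,2])/(d@T3[:3,2])-T3[:3,3]))
E
```

```text
7.15
0.089 [ 0.0009  0.0026 -0.0014 -0.0046  0.0014  0.0001]
0.062 [ 0.001   0.0028  0.0256 -0.0046  0.0014  0.0001]
0.038 [ 0.001   0.0029  0.0495 -0.0046  0.0014  0.0001]
0.026 [ 0.001   0.0029  0.0615 -0.0046  0.0014  0.0001]
[[ 1.     -0.0005  0.0006  0.0005]
 [ 0.0005  1.      0.001   0.0004]
 [-0.0006 -0.001   1.      0.0008]
 [ 0.      0.      0.      1.    ]]
[0.0159 0.0006 0.    ]
[ 0.0103  0.0007 -0.    ]
[0.     0.0008 0.    ]
[ 0.0214 -0.0208  0.    ]
[-0.0216 -0.0209 -0.    ]
key 0.08 [0.0282 0.0016 0.08  ]
key 0.126 [0.0107 0.002  0.126 ]
key 0.08 [0.0168 0.0008 0.08  ]
key 0.126 [-0.0042  0.0009  0.126 ]
```

>>> carry_out(steps=[0.001,0.003,0,0.012,0.001,0,0,0.001,0.003,0,0.012,0.001,0,0,0.001,0.003,0.01,0.012,0.001,0,0,0.001,0.003,0.02,0.012,0.001,0,0,0.001,0.003,0.03,0.012,0.001,0,0,0.001,0.003,0.038,0.012,0.001,0,0,0.001,0.003,0.043,0.012,0.001,0,0,0.001,0.003,0.047,0.012,0.001,0,0,0.001,0.003,0.05,0.012,0.001,0,0,0.001,0.003,0.051,0.012,0.001,0,0,0.001,0.003,0.051,0.012,0.001,0,0])

```text
time_s: 8.25
eef_pos: [0.5532, -0.2264, 0.1903]
eef_rot: [0.304, -0.08, 0.949, 0.018]
wrist_force: [2.1, 5.3, 8.6]
opening: 0.084
grasp_force: 61.5
```

```bash
cat >> h.py <<'E'
def rep():
    o=ctrl.get_obs(); T=pose(); print("t",o["time_s"],"F",T[:3,:3].T@o["wrist_force"],"M",T[:3,:3].T@o["torque"],"q",o["q"]); g=T[:3,3]+.054*T[:3,2]
    print("grasp in lock frame (x down-slope,y,z in)",Rl.T@(g-L0))
E
python3 -c "
from h import *
rep();print(lk(.026))"
```

```text
t 8.25 F [-7.41    4.7426 -5.3912] M [-0.8524 -1.2341  0.0206] q [-0.7878  0.1871  1.9624  0.7569  0.7445 -3.0342]
grasp in lock frame (x down-slope,y,z in) [-0.0055 -0.001  -0.0387]
[ 0.0052  0.0003  0.0127 -0.0161  0.0076  0.003 ]
```

>>> carry_out(steps=[0,0,0,0,0,0,0,0,0,0,0,0,0,0,0,0,0,0,0,0,0])

```text
time_s: 8.55
eef_pos: [0.5541, -0.2262, 0.1893]
eef_rot: [0.304, -0.079, 0.949, 0.018]
wrist_force: [9.4, 5.1, 13.1]
opening: 0.087
grasp_force: 61.6
```

```bash
python3 -c "
from h import *
rep();print(lk(.026))"
```

```text
t 8.55 F [-15.895    3.3546  -4.8222] M [-0.7954 -2.6844  0.032 ] q [-0.7863  0.1901  1.9618  0.7598  0.7414 -3.0344]
grasp in lock frame (x down-slope,y,z in) [-0.0057 -0.0009 -0.0374]
[ 0.0053  0.0002  0.0113 -0.0166  0.0086  0.0011]
```

```bash
python3 - <<'E'
from h import *
T=pose(); np.save("T4.npy",T); im=ctrl.camera("wrist")[:,:,::-1]; cv2.imwrite("pics/w4.png",im); s=ctrl.camera("side")[:,:,::-1]; cv2.imwrite("pics/s4.png",s)
g=lambda i:np.clip(255*(i/255.)**.5,0,255).astype(np.uint8)
a=g(cv2.resize(im[180:300,237:317],(400,600),interpolation=cv2.INTER_CUBIC)); b=g(cv2.resize(s[200:320,290:370],(400,600),interpolation=cv2.INTER_CUBIC))
cv2.imwrite("pics/m4.png",np.hstack([a,b])); rep()
for x,y in[(.0215,-.0208),(.0215,.0208),(-.0215,-.0208),(-.0215,.0208),(.026,.026),(.026,-.026),(.017,0)]: print((x,y),(proj(L0+Rl@[x,y,0],T)-[237,180])*5)
for x,z in[(.0145,.082),(.02,.082),(.011,.073)]: print("key",x,z,(proj((T@[x,0,z,1])[:3],T)-[237,180])*5)
E
```

```text
t 8.65 F [-16.3023   4.0428  -5.1697] M [-0.7569 -2.7056 -0.0035] q [-0.7862  0.1903  1.9617  0.7599  0.7413 -3.0344]
grasp in lock frame (x down-slope,y,z in) [-0.0057 -0.0009 -0.0373]
(0.0215, -0.0208) [ 19.0766 179.5283]
(0.0215, 0.0208) [413.6066 181.9084]
(-0.0215, -0.0208) [ 36.1279 526.4634]
(-0.0215, 0.0208) [394.2228 529.4511]
(0.026, 0.026) [464.6253 141.7733]
(0.026, -0.026) [-31.4723 138.9216]
(0.017, 0) [216.0128 220.7156]
key 0.0145 0.082 [201.1549 330.1963]
key 0.02 0.082 [201.0605 280.9942]
key 0.011 0.073 [200.9712 400.7463]
```

View pics/m4.png

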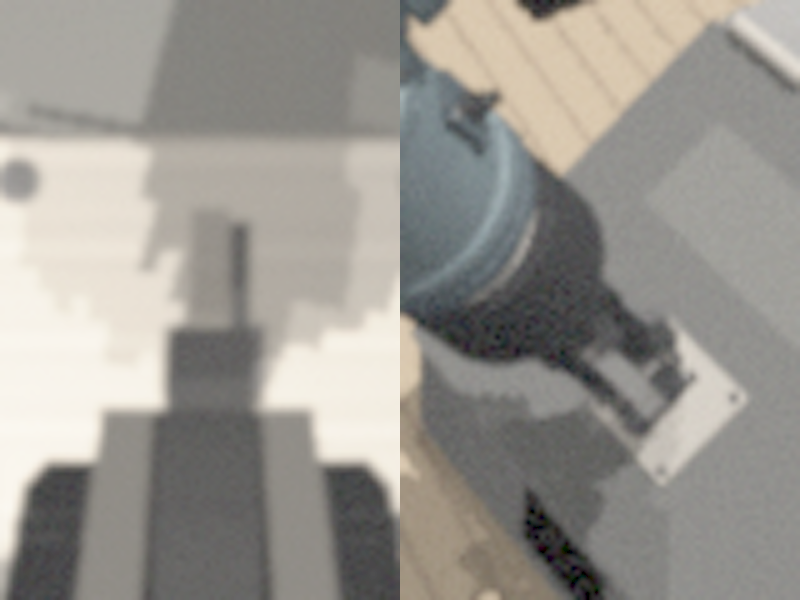

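The plate bolt matches the model at (18,180), but the key has tilted ~15° in the grip and the tool slid upslope. The last joint was near its end (−3.03), which probably caused it. I'll back out, put this key back and use the half-turned grasp, which puts that joint near 0.

>>> carry_out(steps=[0,0,-0.012,0,0,0,0,0,0,-0.025,0,0,0,0,0,0,-0.045,0,0,0,0,0,0,-0.06,0,0,0,0,0,0,-0.06,0,0,0,0,0,0,-0.06,0,0,0,0])

```text
time_s: 9.25
eef_pos: [0.5163, -0.2305, 0.2333]
eef_rot: [0.3, -0.079, 0.951, 0.019]
wrist_force: [-0.0, -0.2, -0.7]
opening: 0.084
grasp_force: 60.6
```

```bash
python3 - <<'E'
from h import *
rep()
T=pose(); np.save("T5.npy",T); im=ctrl.camera("wrist")[:,:,::-1]; cv2.imwrite("pics/w5.png",im); s=ctrl.camera("side")[:,:,::-1]; cv2.imwrite("pics/s5.png",s)
g=lambda i:np.clip(255*(i/255.)**.5,0,255).astype(np.uint8)
a=g(cv2.resize(im[180:300,237:317],(400,600),interpolation=cv2.INTER_CUBIC)); b=g(cv2.resize(s[180:300,280:360],(400,600),interpolation=cv2.INTER_CUBIC))
cv2.imwrite("pics/m5.png",np.hstack([a,b]))
p=ctrl.camera_params("side");M=np.linalg.inv(p["cam_to_world"]);f=210/np.tan(np.radians(p["vertical_fov"])/2)
def k(x,z,ang):
    c,s=np.cos(ang),np.sin(ang); return (T@[c*x+s*(z-.054),0,.054-s*x+c*(z-.054),1])[:3]
for a in (0,.1,.2,.3):
  print(a,*[((proj(k(x,z,a),T)-[237,180])*5).round() for x,z in[(.0145,.08),(.0093,.126)]],end=" side ")
  for x,z in [(.0093,.126),(-.0093,.126)]:
    X=M@np.r_[k(x,z,a),1]; print(((f*X[0]/X[2]+p["cx"]-280)*5+400).round(),((f*X[1]/X[2]+p["cy"]-180)*5).round(),end=" ")
  print()
E
```

```text
t 9.25 F [ 0.4596 -0.1765  0.5551] M [ 0.0093  0.4162 -0.024 ] q [-0.8515  0.0505  2.0062  0.6934  0.8539 -2.9946]
grasp in lock frame (x down-slope,y,z in) [ 0.0007  0.0014 -0.0952]
0 [201. 338.] [202. 223.] side 671.0 502.0 702.0 471.0 
0.1 [201. 322.] [202. 174.] side 657.0 513.0 690.0 483.0 
0.2 [201. 308.] [202. 126.] side 644.0 524.0 678.0 496.0 
0.3 [201. 297.] [202.  80.] side 630.0 533.0 665.0 507.0
```

View pics/m5.png

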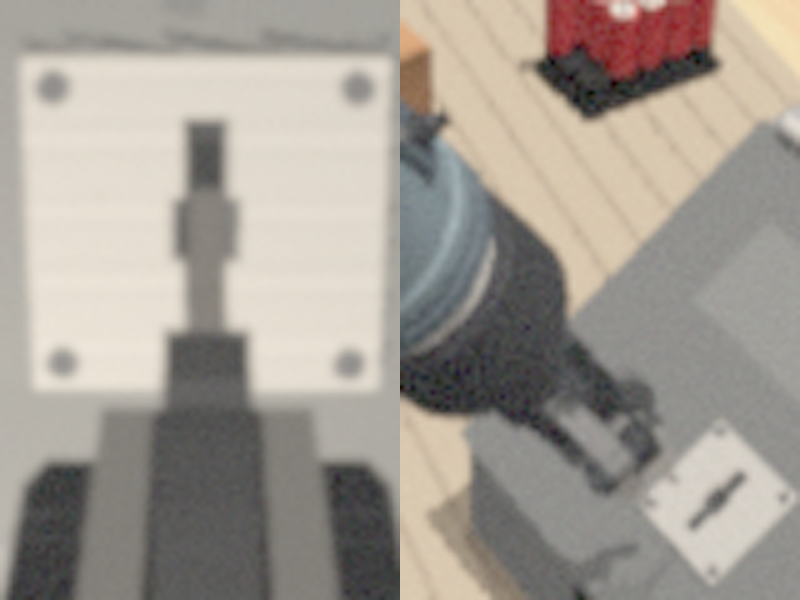

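The key stops at the same depth both times and only buckled sideways, so the disc key is wrong. It now sits ~0.06 rad tilted in the grip, and I'll allow for that when returning it.

```bash
python3 - <<'E'
from h import *
Rt=stand(SY)@R.from_rotvec([0,-.06,0]).as_matrix()
for z in (.165,.115,.0875): print(delta(np.array([.4688,.1945,z]),Rt))
E
```

```text
[-0.0102  0.4266  0.0189 -0.0286  0.549  -0.0525]
[ 0.0185  0.4271  0.0599 -0.0286  0.549  -0.0525]
[ 0.0342  0.4273  0.0824 -0.0286  0.549  -0.0525]
```

>>> carry_out(steps=[0,0,-0.03,0,0,0,0,-0.002,0.04,-0.035,0,0.05,0,0,-0.004,0.085,-0.03,0,0.15,0,0,-0.006,0.13,-0.02,-0.01,0.25,-0.01,0,-0.008,0.175,-0.01,-0.015,0.35,-0.02,0,-0.009,0.22,0,-0.02,0.45,-0.03,0,-0.01,0.265,0.01,-0.025,0.549,-0.04,0,-0.01,0.31,0.014,-0.0286,0.549,-0.0525,0,-0.01,0.355,0.016,-0.0286,0.549,-0.0525,0,-0.01,0.395,0.018,-0.0286,0.549,-0.0525,0,-0.01,0.42,0.019,-0.0286,0.549,-0.0525,0,-0.01,0.4266,0.019,-0.0286,0.549,-0.0525,0,-0.01,0.4266,0.019,-0.0286,0.549,-0.0525,0,-0.01,0.4266,0.019,-0.0286,0.549,-0.0525,0,-0.01,0.4266,0.019,-0.0286,0.549,-0.0525,0])

```text
time_s: 10.85
eef_pos: [0.466, 0.1923, 0.2191]
eef_rot: [0.03, -0.11, 0.994, 0.003]
wrist_force: [0.0, -0.1, -1.9]
opening: 0.083
grasp_force: 60.6
```

```bash
python3 - <<'E'
from h import *
T=pose(); im=ctrl.camera("wrist")[:,:,::-1]; cv2.imwrite("pics/w6.png",im); np.save("T6.npy",T)
g=lambda i:np.clip(255*(i/255.)**.5,0,255).astype(np.uint8)
cv2.imwrite("pics/m6.png",g(cv2.resize(im[120:320,220:340],(360,600),interpolation=cv2.INTER_CUBIC)))
Rt=stand(SY)@R.from_rotvec([0,-.06,0]).as_matrix()
for z in (.165,.115,.0875): print(delta(np.array([.4688,.1945,z]),Rt))
for x,y in [(-.081,-.0035),(-.081,.0035),(-.049,-.0035),(-.049,.0035),(-.1,.028),(-.1,-.028)]:
    c,s=np.cos(SY),np.sin(SY); print((x,y),((proj(np.array([.5315+c*x-s*y,.2093+s*x+c*y,.058]),T)-[220,120])*3).round(1))
for a in(0,.06,.1):
  for x,z in[(.0145,.08),(.0093,.126)]:
    c,s=np.cos(a),np.sin(a);print(a,((proj((T@[c*x+s*(z-.054),0,.054-s*x+c*(z-.054),1])[:3],T)-[220,120])*3).round(1))
E
```

```text
[ 0.0001  0.0015  0.0003 -0.0015  0.0007 -0.0019]
[ 0.0031  0.0016  0.0502 -0.0015  0.0007 -0.0019]
[ 0.0048  0.0016  0.0777 -0.0015  0.0007 -0.0019]
(-0.081, -0.0035) [167.2 209.3]
(-0.081, 0.0035) [196.  209.2]
(-0.049, -0.0035) [167.9 328.4]
(-0.049, 0.0035) [195.3 328.4]
(-0.1, 0.028) [299.1 133.9]
(-0.1, -0.028) [ 63.8 134.3]
0 [171.1 382. ]
0 [171.7 312.8]
0.06 [171.  376.1]
0.06 [171.7 295. ]
0.1 [171.  372.3]
0.1 [171.6 283.3]
```

View pics/m6.png

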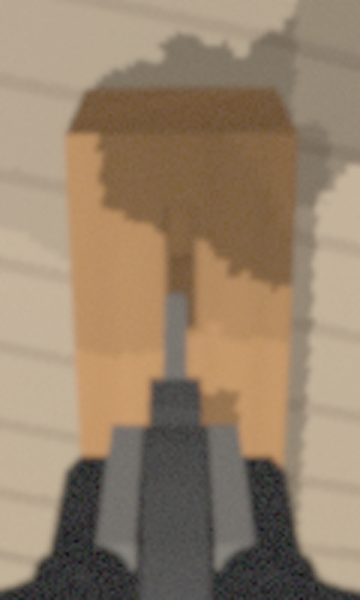

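The slot is at columns 166–196, rows 207–330, which matches the prediction, and the blade is at column 176. I need a ~1 mm sideways correction, then lower it.

>>> carry_out(steps=[0,0.001,0,0,0,0,0,0.001,0.001,0.015,0,0,0,0,0.0015,0.001,0.025,0,0,0,0,0.002,0.001,0.035,0,0,0,0,0.0025,0.001,0.042,0,0,0,0,0.003,0.001,0.05,0,0,0,0,0.003,0.001,0.05,0,0,0,0])

```text
time_s: 11.6
eef_pos: [0.4648, 0.1942, 0.1679]
eef_rot: [0.029, -0.11, 0.993, 0.003]
wrist_force: [-1.3, 0.2, -0.9]
opening: 0.08
grasp_force: 60.6
```

>>> carry_out(steps=[0.0003,0,0.006,0,0,0,0,0.0007,0,0.012,0,0,0,0,0.001,0,0.018,0,0,0,0,0.0013,0,0.022,0,0,0,0,0.0015,0,0.0255,0,0,0,0,0.0015,0,0.0265,0,0,0,0,0.0015,0,0.0265,0,0,0,0])

```text
time_s: 12.3
eef_pos: [0.4718, 0.1956, 0.1489]
eef_rot: [0.038, -0.11, 0.993, 0.003]
wrist_force: [1.3, 1.8, 29.5]
opening: 0.086
grasp_force: 65.7
```

The key is wedged in the slot ~8 mm above its seat. Once released it should drop, so I'll open and check its height numerically by re-gripping.

>>> carry_out(steps=[0,0,-0.002,0,0,0,0,0,0,-0.002,0,0,0,0.15,0,0,-0.002,0,0,0,0.6,0,0,-0.002,0,0,0,0.6,0,0,-0.002,0,0,0,0.6,0,0,-0.05,0,0,0,0.6,0,0,-0.1,0,0,0,0.6,0,0,-0.1,0,0,0,0.6,0,0,-0.1,0,0,0,0.6])

```text
time_s: 13.2
eef_pos: [0.4601, 0.1932, 0.2434]
eef_rot: [0.031, -0.111, 0.993, 0.003]
wrist_force: [0.4, 0.3, -0.6]
opening: 0.596
grasp_force: 0.0
```

```bash
python3 - <<'E'
from h import *
rep()
# compare side image now with first one around the disc head
im=ctrl.camera("side")[:,:,::-1]; cv2.imwrite("pics/s7.png",im)
a=cv2.imread("pics/side0.png")
for n,i in(("0",a),("7",im)):
    g=cv2.cvtColor(i,cv2.COLOR_BGR2GRAY)[180:218,222:288:2]
    print(n)
    for r in g[::2]: print("".join("#" if v<60 else "." for v in r))
E
```

```text
t 13.2 F [-0.3867  0.1797  0.6664] M [ 0.0061  0.0662 -0.034 ] q [ 0.158   0.0417  1.8907  0.0028  1.146  -1.6354]
grasp in lock frame (x down-slope,y,z in) [ 0.0092  0.4294 -0.1017]
0
......................######.....
..................#...######.....
................###...######.....
.............#####....######.....
............######....#####......
.............#####....##.........
.....####....#####...........###.
...######.....#####........#####.
...######....####.......########.
...######.............##########.
...######...........############.
...######.........##############.
...####........################..
...##.......#################....
#..........################......
##......################.........
###...################...........
####################.............
#################................
7
......................######.....
..................#...######.....
........##.....####...######.....
......######.#####....######.....
.....#############....#####......
.....#############....##.........
.....######...####...........###.
.....######...#####........#####.
.....#####...###........########.
.....#####.............#########.
.........#..........############.
.#..#.............##############.
###.............###############..
####.........################....
####......#################......
###.....################.........
###...################...........
####################.............
#################................
```

```bash
python3 - <<'E'
from h import *
T=pose(); np.save("T8.npy",T); im=ctrl.camera("wrist")[:,:,::-1]; cv2.imwrite("pics/w8.png",im)
h=cv2.cvtColor(np.ascontiguousarray(im),cv2.COLOR_BGR2HSV)
for v in range(130,330,4):
    print(v,"".join("o" if h[v,u,1]>120 and h[v,u,2]>110 else "s" if h[v,u,1]>120 else ("#" if h[v,u,2]<110 else ".") for u in range(226,334,2)))
c,s=np.cos(SY),np.sin(SY)
W=lambda x,y,z:np.array([.5315+c*x-s*y,.2093+s*x+c*y,z])
for n,p in [("seat top",(-.065,0,.104)),("near edge",(-.087,0,.084)),("far edge",(-.043,0,.084)),("slot near",(-.081,0,.058)),("slot far",(-.049,0,.058)),("T near",(-.024,0,.1)),("corner",(-.1,-.028,.058))]: print(n,proj(W(*p),T).round(1))
E
```

```text
130 .........................###########..################
134 .........................#############################
138 ..........................############################
142 .........................#############################
146 ...............#######################################
150 ............##########s#####s#s####s##s###############
154 ..........#sssssssssssssssssssssssssssssss############
158 ..........sssssssssssssssssssssssssssssssss#########.#
162 .........ssssssssssssssssssssssssssssssssss#####......
166 ........oooooooossssssssssssssssssssssssssss####......
170 ........ooooooooosssssssssssssssssssssssssss####......
174 ........oooooooossssssssssssssssssssssssssss####......
178 ........oooooooossssssssssssssssssssssssssss####......
182 ........ooooooooosssssssssssssssssssssssssss####......
186 .........oooooooooooosssssssssssssssssssssss###.......
190 .........ooooooooooooooss###ssssooooooooooos###.......
194 .........ooooooooooooooss###sssssoooooooooos###.......
198 .........ooooooooooooooss###sssssssssoooooos###.......
202 .........ooooooooooooooss###ssssss
[... 1308 characters left out ...]
.......###
294 #..........ooooooooooooo#####oooooooooooos###......#ss
298 ##..........oooooooooooo#####oooooooooooo###.......##s
302 #...........oooooooooooo####soooooooooooo###........#s
306 #...........oooooooooooo#####oooooooooooo###........##
310 ............oooooooooooo#####sssssooooooo##..........#
314 ............ooooooooooos#####sssssooooooo............#
318 ............ooooooooooos#####sssssooooooo............#
322 ............oooooooooooo#####sssssoooooo..............
326 .............ooooooooooo####sssssooooooo..............
seat top [277.5 231.5]
near edge [277.5 191.8]
far edge [277.6 245.8]
slot near [277.6 188.5]
slot far [277.6 224.8]
T near [277.6 277.8]
corner [241.9 165.7]
```

```bash
python3 - <<'E'
from h import *
c,s=np.cos(SY),np.sin(SY); n=np.array([-s,c,0]); S=np.array([.5315,.2093,0])
def f(u,v):
    o,d=ray("side",u,v); p=o+d*((S-o)@n)/(d@n); return (p-S)@[c,s,0],p[2]
for q in [(233.1,198.4),(237.1,191.5),(232,191),(237,184),(241.5,200)]: print(q,f(*q))
a=cv2.imread("pics/side0.png").astype(int);b=cv2.imread("pics/s7.png").astype(int)
d=abs(a-b).sum(2)
for v in range(176,216): print(v,"".join("#" if b[v,u].sum()<180 else ("+" if d[v,u]>90 else ".") for u in range(220,262)))
E
```

```text
(233.1, 198.4) (np.float64(-0.06265695194073702), np.float64(0.07730439388090227))
(237.1, 191.5) (np.float64(-0.04760035614735976), np.float64(0.09563567075518276))
(232, 191) (np.float64(-0.06314162101190601), np.float64(0.1040496360004326))
(237, 184) (np.float64(-0.045204815599651706), np.float64(0.12104352993922285))
(241.5, 200) (np.float64(-0.03673506327182011), np.float64(0.059873974525645246))
176 ..........+##+............................
177 ...........+..............................
178 ..........................................
179 ..........................................
180 ..........................................
181 ..........................................
182 .....................................##...
183 .................++++..............#####..
184 ...............++######+........########..
185 ..............+#########+.....##########..
186 .............+###########...##########....
187 ............+########################.....
188 ............##########################....
189 ...........+##########################....
190 ...........+####################
[... 485 characters left out ...]
.......++++++++++++...................####
202 ...+#+..++#++++++++..................#####
203 ++####..++#+++++++.................#######
204 ########.+#++++.................##########
205 ##########++.................#############
206 ##########.................###############
207 ##########...............#################
208 ###########...........####################
209 #########++.........######################
210 #######+........##########################
211 #######........###########################
212 +######.....##############################
213 ########.#################################
214 #########################################.
215 #######################################...
```

```bash
cat >> h.py <<'E'
cs,ss=np.cos(SY),np.sin(SY)
def W(x,y,z): return np.array([.5315+cs*x-ss*y,.2093+ss*x+cs*y,z])
E
python3 - <<'E'
from h import *
T=np.load("T8.npy")
for th in(.15,.25,.35):
    k=lambda a,b:W(-.048+a*np.cos(th)+b*np.sin(th),0,.103-a*np.sin(th)+b*np.cos(th))
    print(th,"shoulder",proj(k(-.0195,-.026),T).round(),"blade top",proj(k(-.0145,-.032),T).round(),"left head",proj(k(-.022,-.002),T).round(),"tip z,x",k(0,-.072)[2],-.048-.072*np.sin(th), "rim x",-.048-.045*np.tan(th))
R0=stand(SY)@R.from_rotvec([0,.24,0]).as_matrix()
g=W(-.048,0,.103)
for o in (.05,0): print(delta(g-R0[:,2]*o,R0))
E
```

```text
0.15 shoulder [278. 210.] blade top [278. 212.] left head [277. 225.] tip z,x 0.03180848238860495 -0.058759545538099145 rim x -0.05480108481262328
0.25 shoulder [278. 209.] blade top [278. 209.] left head [277. 227.] tip z,x 0.03323830563683358 -0.06581308506632565 rim x -0.059490386454946635
0.35 shoulder [278. 208.] blade top [278. 207.] left head [277. 229.] tip z,x 0.03536516467498872 -0.07268864213679249 rim x -0.0644262822673691
[-0.049  -0.      0.0399 -0.0011  0.2982 -0.0003]
[-0.0343  0.      0.0877 -0.0011  0.2982 -0.0003]
```

The disc key leans by ~0.28 rad in its slot, with its head centre 15 mm too far along and ~19 mm high. I'll re-grip it along its own axis.

>>> carry_out(steps=[-0.02,0,0.01,0,0.13,0,0.6,-0.04,0,0.025,0,0.25,0,0.6,-0.053,0,0.04,0,0.338,0,0.6,-0.053,0,0.04,0,0.338,0,0.6,-0.047,0,0.06,0,0.338,0,0.6,-0.041,0,0.075,0,0.338,0,0.6,-0.0365,0,0.0875,0,0.338,0,0.6,-0.0365,0,0.0875,0,0.338,0,0.6,-0.0365,0,0.0875,0,0.338,0,0,-0.0365,0,0.0875,0,0.338,0,0,-0.0365,0,0.0875,0,0.338,0,0,-0.0365,0,0.0875,0,0.338,0,0,-0.0365,0,0.0875,0,0.338,0,0,-0.0365,0,0.0875,0,0.338,0,0])

```text
time_s: 14.7
eef_pos: [0.501, 0.2025, 0.158]
eef_rot: [-0.136, -0.109, 0.984, -0.016]
wrist_force: [1.1, 2.0, 3.3]
opening: 0.085
grasp_force: 60.3
```

```bash
python3 - <<'E'
from h import *
rep(); T=pose(); print(T); np.save("T9.npy",T)
im=ctrl.camera("wrist")[:,:,::-1]; cv2.imwrite("pics/w9.png",im)
h=cv2.cvtColor(np.ascontiguousarray(im),cv2.COLOR_BGR2HSV)
for v in range(150,290,3):
    print(v,"".join("o" if h[v,u,1]>120 and h[v,u,2]>110 else "s" if h[v,u,1]>120 else ("#" if h[v,u,2]<70 else "x" if h[v,u,2]<110 else ".") for u in range(236,324,1)))
for a in(-.1,0,.1):
  for x,z in[(.0145,.086),(.0195,.08)]:
    c,s=np.cos(a),np.sin(a);print(a,x,z,proj((T@[c*x+s*(z-.054),0,.054-s*x+c*(z-.054),1])[:3],T).round(1))
print("slot ends",proj(W(-.081,0,.058),T),proj(W(-.049,0,.058),T))
E
```

```text
t 14.7 F [-0.56    1.6914 -3.6091] M [-0.2965 -0.2854  0.0104] q [ 0.1711  0.4264  1.634  -0.015   1.3565 -1.6157]
grasp in lock frame (x down-slope,y,z in) [ 0.0376  0.4306 -0.0197]
[[-0.9388 -0.2196 -0.2653  0.501 ]
 [-0.211   0.9756 -0.0607  0.2025]
 [ 0.2721 -0.001  -0.9623  0.158 ]
 [ 0.      0.      0.      1.    ]]
150 ........................................................................................
153 ........................................................................................
156 ........................................................................................
159 ........................................................................................
162 ........................................................................................
165 ........................................................................................
168 ........................................................................................
171 ........................................................................................
174 ............................
[... 3125 characters left out ...]
ssss
276 sssssss#####s########xxxxxxxxx######################################s########sssssssssss
279 ssssss##############xxxxxxxxx##################################################sssssssss
282 sssss###############xxxx########################################################ssssssss
285 sssss###############xx##########################################################ssssssss
288 ssss###############################x#############################################sssssss
-0.1 0.0145 0.086 [277.  246.6]
-0.1 0.0195 0.08 [276.9 241.2]
0 0.0145 0.086 [276.9 242. ]
0 0.0195 0.08 [276.9 237.8]
0.1 0.0145 0.086 [276.9 237.8]
0.1 0.0195 0.08 [276.9 234.8]
slot ends [277.102  215.6579] [277.1953 269.3138]
```

```bash
python3 - <<'E'
from h import *
R0=stand(SY)
T=pose(); 
print(delta(W(-.065,0,.150),R0))
E
```

```text
[ 0.045  -0.0001 -0.0351 -0.001  -0.2756 -0.0004]
```

>>> carry_out(steps=[0,0,-0.02,0,0,0,0,0,0,-0.04,0,0,0,0,0,0,-0.055,0,0,0,0,0.02,0,-0.05,0,-0.1,0,0,0.035,0,-0.042,0,-0.2,0,0,0.045,0,-0.035,0,-0.276,0,0,0.045,0,-0.035,0,-0.276,0,0,0.045,0,-0.035,0,-0.276,0,0])

```text
time_s: 15.55
eef_pos: [0.4675, 0.1948, 0.2037]
eef_rot: [-0.001, -0.11, 0.994, -0.001]
wrist_force: [0.5, -0.1, -0.6]
opening: 0.08
grasp_force: 59.7
```

```bash
cat > look.py <<'E'
from h import *
import sys
n=sys.argv[1]; v0,v1,u0,u1=map(int,sys.argv[2:6])
rep(); T=pose(); np.save(f"T{n}.npy",T)
im=np.ascontiguousarray(ctrl.camera("wrist")[:,:,::-1]); cv2.imwrite(f"pics/w{n}.png",im)
h=cv2.cvtColor(im,cv2.COLOR_BGR2HSV)
for v in range(v0,v1,2):
    print(v,"".join("o" if h[v,u,1]>120 and h[v,u,2]>110 else "s" if h[v,u,1]>120 else ("#" if h[v,u,2]<70 else "x" if h[v,u,2]<110 else ".") for u in range(u0,u1)))
for a in(-.1,0,.1):
  print(a,*[proj((T@[np.cos(a)*x+np.sin(a)*(z-.054),0,.054-np.sin(a)*x+np.cos(a)*(z-.054),1])[:3],T).round(1) for x,z in[(.0195,.08),(.0145,.111),(.0093,.126)]])
E
python3 look.py 10 180 260 256 304; python3 -c "
from h import *
T=np.load('T10.npy');print('slot ends',proj(W(-.081,0,.058),T),proj(W(-.049,0,.058),T));print(delta(W(-.065,0,.150),stand(SY)))"
```

```text
t 15.55 F [-0.4645 -0.254   0.6048] M [ 0.0294  0.0067 -0.0587] q [ 0.1608  0.1476  1.8641 -0.0017  1.1322 -1.6306]
grasp in lock frame (x down-slope,y,z in) [ 0.0287  0.4295 -0.0668]
180 ssssssssssssssssssssoooooooossssssssssssssssssss
182 ssssssssssssssssssssssoooooossssssssssssssssssss
184 ssssssssssssssssssssssssssssssssssssssssssssssss
186 ssssssssssssssssssssssssssssssssssssssssssssssss
188 ssssssssssssssssssssssssssssssssssssssssssssssss
190 ssssssssssssssssssssssssssssssssssssssssssssssss
192 ssssssssssssssssssssssssssssssssssssssssssssssss
194 ssssssssssssssssssssssssssssssssssssssssssssssss
196 ssssssssssssssssssssssssssssssssssssssssssssssss
198 ssssssssssssssssssssssssssssssssssssssssssssssss
200 ssssssssssssssssssssssssssssssssssssssssssssssss
202 ssssssssssssssssssssssssssssssssssssssssssssssss
204 ssssssssssssssssssssssssssssssssssssssssssssssss
206 ssssssssssssssssssssssssssssssssssssssssssssssss
208 ssssssssssssssssssssssssssssssssssssssssssssssss
210 ssssssssssssssssssssssssssssssssssssssssssssssss
212 ssssssssssssssssssssssssssssssssssssssssssssssss
214 sssssssssss
[... 740 characters left out ...]
oooooss#############ssooooooooooooooooo
244 oooooooooooooos###############sooooooooooooooooo
246 oooooooooooooos###############ssoooooooooooooooo
248 oooooooooooooss###############ssoooooooooooooooo
250 oooooooooooooss###############ssoooooooooooooooo
252 oooooooooooooss###############ssoooooooooooooooo
254 oooooooooooooss###############ssoooooooooooooooo
256 oooooooooooooss###############ssoooooooooooooooo
258 oooooooooooooss################ssooooooooooooooo
-0.1 [277.  241.6] [277.2 233.3] [277.2 234.2]
0 [277.  238.2] [277.1 225.1] [277.2 224.2]
0.1 [277.  235.2] [277.1 217.2] [277.2 214.4]
slot ends [277.6714 206.2036] [277.7467 248.0621]
[ 0.0003  0.0002 -0.0001 -0.0015 -0.0015 -0.0004]
```

```bash
python3 - <<'E'
from h import *
R0=stand(SY)@R.from_rotvec([0,-.1,0]).as_matrix()
for z in(.138,.11,.087):print(delta(W(-.065,0,z),R0))
E
```

```text
[ 0.0057  0.0002  0.0122 -0.0015 -0.1015 -0.0003]
[ 0.0056  0.0003  0.0402 -0.0015 -0.1015 -0.0003]
[ 0.0056  0.0003  0.0632 -0.0015 -0.1015 -0.0003]
```

>>> carry_out(steps=[0.003,0,0.003,0,-0.05,0,0,0.0057,0,0.012,0,-0.1,0,0,0.0057,0,0.012,0,-0.1,0,0,0.0057,0,0.012,0,-0.1,0,0])

```text
time_s: 16.0
eef_pos: [0.4627, 0.1936, 0.1915]
eef_rot: [0.048, -0.11, 0.993, 0.005]
wrist_force: [-0.7, 0.1, -1.2]
opening: 0.084
grasp_force: 59.7
```

```bash
python3 look.py 11 200 250 262 296; python3 -c "
from h import *
T=np.load('T11.npy');print('slot ends',proj(W(-.081,0,.058),T),proj(W(-.049,0,.058),T));
k=lambda a,b:W(-.065+a,0,.138+b)
print('expected vertical key: tip',proj(k(-.0093,-.072),T),'corner',proj(k(-.0145,-.057),T),'shoulder',proj(k(-.0195,-.026),T),'tip shifted -2mm',proj(k(-.0113,-.072),T))
im=cv2.imread('pics/w11.png');print(cv2.cvtColor(im,cv2.COLOR_BGR2HSV)[200:250:2,[271,273,275,277,279,281,283],2])
R0=stand(SY)@R.from_rotvec([0,-.1,0]).as_matrix()
for z in(.138,.11,.087):print(delta(W(-.065,0,z),R0))"
```

```text
t 16.0 F [0.7863 0.3015 1.1575] M [0.0573 0.0441 0.0325] q [ 0.1567  0.1048  1.9438  0.0059  0.996  -1.6383]
grasp in lock frame (x down-slope,y,z in) [ 0.0352  0.4294 -0.0568]
200 ssssssssssssssssssssssssssssssssss
202 ssssssssssssssssssssssssssssssssss
204 ssssssssssssssssssssssssssssssssss
206 ssssssssssssssssssssssssssssssssss
208 ssssssssssssssssssssssssssssssssss
210 ssssssssssssssssssssssssssssssssss
212 ooooooosssssssssssssssssssssssssss
214 ooooooooossss#######ssssssssssssss
216 ooooooooossss#######ssssssssssssss
218 ooooooooosss########ssssssssssssss
220 ooooooooossss#######ssssssssssssss
222 ooooooooossss########sssssssssssss
224 ooooooooosss########ssssssssssssss
226 ooooooooosss########ssssssssssssss
228 ooooooooosss########ssssssssssssss
230 ooooooooosss########ssssssssssssss
232 ooooooooosss#########sssssssssssss
234 ooooooooosss#########sssssssssssss
236 ooooooooss##############ssssssssss
238 ooooooooss#############ssooooooooo
240 ooooooooss#############ssooooooooo
242 oooooooos##############ssooooooooo
244 oooooooos##############ssooooooooo
246 oooooooos#############
[... 604 characters left out ...]
8  57  59  59  60  62]
 [106  64  59  61  60  62  64]
 [107  64  60  61  61  59  64]
 [109  66  59  61  61  61  62]
 [107  64  60  58  60  59  61]
 [108  66  60  60  58  58  61]
 [104  62  59  61  61  60  65]
 [108  67  58  60  59  59  63]
 [108  68  59  59  58  60  61]
 [109  66  58  59  58  59  63]
 [ 94  53  49  48  48  47  49]
 [ 64  26  27  26  25  24  24]
 [ 57  18  24  23  21  23  24]
 [ 51  23  25  21  26  23  24]
 [ 52  29  28  27  28  27  28]
 [ 54  28  28  30  29  28  31]
 [ 51  27  28  29  27  28  26]
 [ 33  22  23  21  22  22  23]]
[ 0.0002  0.0002  0.0001 -0.0014 -0.002  -0.0003]
[ 0.0029  0.0002  0.0279 -0.0014 -0.002  -0.0003]
[ 0.0052  0.0003  0.0508 -0.0014 -0.002  -0.0003]
```

>>> carry_out(steps=[0.0006,0,0,0,-0.022,0,0,0.001,0,0.005,0,-0.022,0,0,0.0017,0,0.011,0,-0.022,0,0,0.0023,0,0.017,0,-0.022,0,0,0.0029,0,0.023,0,-0.022,0,0,0.0035,0,0.028,0,-0.022,0,0,0.0035,0,0.028,0,-0.022,0,0])

```text
time_s: 16.75
eef_pos: [0.4606, 0.1933, 0.162]
eef_rot: [0.059, -0.11, 0.992, 0.006]
wrist_force: [-1.2, 0.4, -1.6]
opening: 0.084
grasp_force: 59.7
```

>>> carry_out(steps=[0.0006,0,0.006,0,0,0,0,0.0012,0,0.012,0,0,0,0,0.0018,0,0.017,0,0,0,0,0.0021,0,0.021,0,0,0,0,0.0021,0,0.021,0,0,0,0])

```text
time_s: 17.25
eef_pos: [0.4616, 0.1935, 0.1421]
eef_rot: [0.06, -0.11, 0.992, 0.006]
wrist_force: [-2.8, -0.5, 4.4]
opening: 0.085
grasp_force: 60.7
```

```bash
python3 -c "
from h import *
rep();T=pose();g=T[:3,3]+.054*T[:3,2]-[.5315,.2093,0];print(g[:2]@[cs,ss],g[:2]@[-ss,cs],g[2])"
```

```text
t 17.25 F [ 2.2971  0.0744 -4.7087] M [-0.0206  0.7564  0.013 ] q [ 0.156   0.1776  1.9852  0.0086  0.859  -1.6417]
grasp in lock frame (x down-slope,y,z in) [ 0.0634  0.4295 -0.0164]
-0.06518755057622218 -0.00015477195019400166 0.08848650292469781
```

>>> carry_out(steps=[0,0,0,0,0,0,0.15,0,0,0,0,0,0,0.6,0,0,0,0,0,0,0.6,0,0,0,0,0,0,0.6,0,0,-0.04,0,0,0,0.6,0,0,-0.08,0,0,0,0.6,0,0,-0.11,0,0,0,0.6,0,0,-0.11,0,0,0,0.6])

```text
time_s: 18.05
eef_pos: [0.451, 0.1912, 0.2561]
eef_rot: [0.065, -0.11, 0.992, 0.006]
wrist_force: [-0.0, 0.8, 0.2]
opening: 0.601
grasp_force: 0.0
```

```bash
cat >> h.py <<'E'
F=R.from_rotvec([0,0,np.pi]).as_matrix()
def sd(b_name="s"):
    a=cv2.imread("pics/side0.png").astype(int);b=ctrl.camera("side")[:,:,::-1].astype(int);cv2.imwrite(f"pics/{b_name}.png",b)
    d=abs(a-b).sum(2)
    for v in range(176,212): print(v,"".join("#" if b[v,u].sum()<180 else ("+" if d[v,u]>90 else ".") for u in range(220,286)))
E
python3 - <<'E'
from h import *
rep(); sd("s12")
print(delta(W(0,0,.15),stand(SY)@F),delta(W(0,0,.084),stand(SY)@F))
E
```

```text
t 18.05 F [-0.1854  0.8071 -0.1726] M [-0.0542  0.0898  0.0021] q [ 0.1545 -0.0319  1.9402  0.0077  1.1037 -1.6411]
grasp in lock frame (x down-slope,y,z in) [ 0.0064  0.4291 -0.1158]
176 .....................................................####.........
177 ..................................................#######.........
178 ................................................#########.........
179 ..............................................###########.........
180 ..............................................###########.........
181 ..............................................###########.........
182 .....................................##.......###########.........
183 ...................................#####......###########.........
184 .................................#######......###########.........
185 ..............................##########......###########.........
186 ............................##########........###########.........
187 ..........................###########.........###########.........
188 ..........................###########.........#########.....
[... 1157 characters left out ...]
###.................################################....
206 ########.##................################################.......
207 #######..................################################.........
208 .######................################################...........
209 .######............#################################..............
210 .#####............################################................
211 .#####........##################################..................
[-0.0767  0.0001  0.0598  0.198   0.0025  3.1353] [-0.0684  0.0002  0.1252  0.198   0.0025  3.1353][ WARN:0@1.953] global loadsave.cpp:1063 imwrite_ Unsupported depth image for selected encoder is fallbacked to CV_8U.
```

>>> carry_out(steps=[-0.04,0,0.03,0.01,0,0.148,0.5,-0.0767,0,0.05,0.02,0,0.297,0.5,-0.0767,0,0.06,0.198,0.0025,3.1353,0.5,-0.0767,0,0.06,0.198,0.0025,3.1353,0.5,-0.0767,0,0.06,0.198,0.0025,3.1353,0.5,-0.0767,0,0.06,0.198,0.0025,3.1353,0.5,-0.0767,0,0.06,0.198,0.0025,3.1353,0.5,-0.0767,0,0.06,0.198,0.0025,3.1353,0.5,-0.0767,0,0.06,0.198,0.0025,3.1353,0.5,-0.0767,0,0.06,0.198,0.0025,3.1353,0.5,-0.0767,0,0.06,0.198,0.0025,3.1353,0.5,-0.0767,0,0.06,0.198,0.0025,3.1353,0.5,-0.0767,0,0.06,0.198,0.0025,3.1353,0.5,-0.0767,0,0.06,0.198,0.0025,3.1353,0.5,-0.0767,0,0.06,0.198,0.0025,3.1353,0.5,-0.0767,0,0.06,0.198,0.0025,3.1353,0.5,-0.0767,0,0.06,0.198,0.0025,3.1353,0.5,-0.0767,0,0.06,0.198,0.0025,3.1353,0.5,-0.0767,0,0.06,0.198,0.0025,3.1353,0.5,-0.0767,0,0.06,0.198,0.0025,3.1353,0.5])

```text
time_s: 20.1
eef_pos: [0.5292, 0.2088, 0.1988]
eef_rot: [0.004, 0.984, 0.178, -0.004]
wrist_force: [-0.2, 0.1, -0.6]
opening: 0.502
grasp_force: 0.0
```

```bash
python3 - <<'E'
from h import *
rep()
print(delta(W(0,0,.15),stand(SY)@F),delta(W(0,0,.084),stand(SY)@F))
E
```

```text
t 20.1 F [-0.1598 -0.1592  0.5861] M [-0.0243  0.0645 -0.0181] q [ 0.1709  0.2878  1.7043 -0.0094  1.1571  1.3866]
grasp in lock frame (x down-slope,y,z in) [-0.02    0.4324 -0.0267]
[ 0.0023  0.0003 -0.0052  0.0076  0.0086  0.1373] [ 0.0029 -0.0001  0.0608  0.0076  0.0086  0.1373]
```

>>> carry_out(steps=[0.002,0,0,0.008,0.009,0.1373,0.5,0.003,0,0.01,0.008,0.009,0.1373,0.5,0.003,0,0.03,0.008,0.009,0.1373,0.5,0.003,0,0.05,0.008,0.009,0.1373,0.5,0.003,0,0.0625,0.008,0.009,0.1373,0.5,0.003,0,0.0625,0.008,0.009,0.1373,0.5,0.003,0,0.0625,0.008,0.009,0.1373,0,0.003,0,0.0625,0.008,0.009,0.1373,0,0.003,0,0.0625,0.008,0.009,0.1373,0,0.003,0,0.0625,0.008,0.009,0.1373,0,0.003,0,0.0625,0.008,0.009,0.1373,0,0.003,0,0.0625,0.008,0.009,0.1373,0])

```text
time_s: 21.3
eef_pos: [0.5334, 0.2096, 0.1393]
eef_rot: [-0.0, 0.994, 0.114, 0.003]
wrist_force: [0.5, 0.0, 4.8]
opening: 0.087
grasp_force: 59.1
```

```bash
python3 - <<'E'
from h import *
rep();T=pose();np.save("pickT.npy",T);print(T);g=T[:3,3]+.054*T[:3,2]-[.5315,.2093,0];print(g[:2]@[cs,ss],g[:2]@[-ss,cs],g[2])
print(delta(L0-Rl[:,2]*.100,Rl@F))
E
```

```text
t 21.3 F [ 0.5345  0.0803 -4.7823] M [ 0.0418  0.0424 -0.0244] q [0.1673 0.3744 1.7307 0.0002 1.0311 1.5101]
grasp in lock frame (x down-slope,y,z in) [0.0101 0.4329 0.0248]
[[ 0.9741  0.226   0.0053  0.5334]
 [ 0.226  -0.9741  0.001   0.2096]
 [ 0.0054  0.0002 -1.      0.1393]
 [ 0.      0.      0.      1.    ]]
0.002187249264763536 -0.00015982929606700224 0.08534146488457796
[-0.1179  0.4269 -0.0988 -0.0173  0.6053  0.0551]
```

>>> carry_out(steps=[0,0,-0.03,0,0,0,0,0,0.005,-0.07,0,0,0,0,-0.005,0.02,-0.105,0,0,0,0,-0.02,0.06,-0.125,0,0.1,0,0,-0.033,0.1,-0.135,0,0.2,0,0,-0.046,0.145,-0.135,-0.005,0.3,0.01,0,-0.058,0.19,-0.13,-0.01,0.4,0.02,0,-0.07,0.235,-0.125,-0.01,0.5,0.03,0,-0.083,0.28,-0.12,-0.015,0.6,0.04,0,-0.095,0.325,-0.115,-0.0173,0.605,0.05,0,-0.107,0.37,-0.11,-0.0173,0.605,0.055,0,-0.115,0.405,-0.1,-0.0173,0.605,0.055,0,-0.118,0.42,-0.099,-0.0173,0.605,0.055,0,-0.118,0.427,-0.099,-0.0173,0.605,0.055,0,-0.118,0.427,-0.099,-0.0173,0.605,0.055,0,-0.118,0.427,-0.099,-0.0173,0.605,0.055,0,-0.118,0.427,-0.099,-0.0173,0.605,0.055,0])

```text
time_s: 23.0
eef_pos: [0.5141, -0.2316, 0.2371]
eef_rot: [-0.026, 0.95, 0.083, 0.298]
wrist_force: [-0.1, 0.9, -2.0]
opening: 0.088
grasp_force: 59.3
```

```bash
cat > ll.py <<'E'
from h import *
import sys
rep(); T=pose(); np.save(f"T{sys.argv[1]}.npy",T); im=np.ascontiguousarray(ctrl.camera("wrist")[:,:,::-1]); cv2.imwrite(f"pics/w{sys.argv[1]}.png",im)
g=cv2.cvtColor(im,cv2.COLOR_BGR2GRAY); chars="@#*+-. "
v0,v1,u0,u1=map(int,sys.argv[2:6])
for v in range(v0,v1,2): print(v,"".join(chars[min(6,int(x)//28)] for x in g[v,u0:u1]))
S=Rl@F
for n,x,y in[("far end slot",.017,0),("near end",-.017,0),("c",0,0),("bolt",.0208,.0208),("bolt",-.0208,-.0208),("corner",.026,.026),("corner",.026,-.026),("corner",-.026,.026),("c",-.026,-.026)]: print(n,x,y,proj(L0+S@[x,y,0],T).round(1))
for a in(-.1,0,.1):
  print(a,*[proj((T@[np.cos(a)*x+np.sin(a)*(z-.054),0,.054-np.sin(a)*x+np.cos(a)*(z-.054),1])[:3],T).round(1) for x,z in[(.0195,.081),(.0145,.112),(.0145,.127)]])
print(delta(L0-S[:,2]*.1,S),delta(L0-S[:,2]*.026,S))
E
python3 ll.py 13 150 260 236 320
```

```text
t 23.0 F [-1.1223 -0.8928  1.6491] M [ 0.0605 -0.3069 -0.0249] q [-0.8606  0.0474  1.9998  0.6901  0.8815  0.1441]
grasp in lock frame (x down-slope,y,z in) [ 0.0005  0.0016 -0.0997]
150 ***********************************+***********+**************+*******+***+++**+**+*
152 ************************+**+***+**************++***+*****************+******++*+****
154 **********************************************+*****************+*+*********+*******
156 **********+**********+*+**************************+*******+******+******************
158 ****************************+*************************************+**************+**
160 **************************************+*+***+*******+******+**++***********+********
162 *******************************************************+*********+***************+**
164 *************************************************+********+***+**+****+*****+******+
166 *********************************************+******+**********+***+*******+********
168 ************************************************+*************+*********************
170 ***********************
[... 3800 characters left out ...]
256 **********************##***********###############**********************************
258 *********************###***********################*********************************
far end slot 0.017 0 [281.  196.4]
near end -0.017 0 [280.8 239.9]
c 0 0 [280.9 218.7]
bolt 0.0208 0.0208 [310.2 191.3]
bolt -0.0208 -0.0208 [253.3 244.4]
corner 0.026 0.026 [317.7 184.3]
corner 0.026 -0.026 [244.4 184.2]
corner -0.026 0.026 [314.8 250.5]
c -0.026 -0.026 [246.7 250.5]
-0.1 [278.9 237.3] [278.7 229.5] [278.7 223. ]
0 [278.9 233.6] [278.7 221.2] [278.7 212.9]
0.1 [278.9 230.4] [278.8 213.1] [278.7 203. ]
[ 0.0003  0.0014 -0.0003 -0.0012  0.0023  0.0019] [ 0.0005  0.0015  0.0737 -0.0012  0.0023  0.0019]
```

>>> carry_out(steps=[-0.0003,0.0017,0,0,0.018,0.002,0,-0.0003,0.0017,0,0,0.018,0.002,0,-0.0003,0.0017,0.012,0,0.018,0.002,0,-0.0003,0.0017,0.024,0,0.018,0.002,0,-0.0003,0.0017,0.032,0,0.018,0.002,0,-0.0003,0.0017,0.04,0,0.018,0.002,0,-0.0003,0.0017,0.047,0,0.018,0.002,0,-0.0003,0.0017,0.053,0,0.018,0.002,0,-0.0003,0.0017,0.055,0,0.018,0.002,0,-0.0003,0.0017,0.055,0,0.018,0.002,0])

```text
time_s: 24.05
eef_pos: [0.5449, -0.2292, 0.1912]
eef_rot: [-0.027, 0.948, 0.081, 0.307]
wrist_force: [0.2, 1.9, -1.4]
opening: 0.083
grasp_force: 59.3
```

```bash
python3 -c "
from h import *
rep();print(delta(L0-Rl[:,2]*.0273,Rl@F))"
```

```text
t 24.05 F [-0.3859 -1.889   1.3924] M [ 0.3271 -0.4121 -0.0399] q [-0.8128  0.1793  1.9723  0.7738  0.7739  0.0789]
grasp in lock frame (x down-slope,y,z in) [ 0.0007 -0.0014 -0.0444]
[ 0.0012 -0.0014  0.0171 -0.0011 -0.0151 -0.002 ]
```

>>> carry_out(steps=[0.0005,-0.0013,0,0,0,0,0,0.0005,-0.0013,0,0,0,0,0,0.0005,-0.0013,0.003,0,0,0,0,0.0005,-0.0013,0.005,0,0,0,0,0.0005,-0.0013,0.007,0,0,0,0,0.0005,-0.0013,0.007,0,0,0,0])

```text
time_s: 24.65
eef_pos: [0.5493, -0.2285, 0.1885]
eef_rot: [-0.026, 0.948, 0.081, 0.308]
wrist_force: [-19.7, 1.8, 20.9]
opening: 0.086
grasp_force: 63.9
```

```bash
python3 -c "
from h import *
rep();print(delta(L0-Rl[:,2]*.0273,Rl@F))"
```

```text
t 24.65 F [ -3.1936  -5.1125 -28.0981] M [ 1.0888 -1.1877  0.0131] q [-0.8049  0.1901  1.9669  0.78    0.7631  0.0762]
grasp in lock frame (x down-slope,y,z in) [-0.0015 -0.0015 -0.0397]
[-0.0008 -0.0014  0.0124  0.0011 -0.0172  0.0001]
```

The T key also stops about 12–13 mm short. I'll make one better-centred retry to be sure.

>>> carry_out(steps=[-0.0005,-0.002,-0.006,0,-0.008,0,0,-0.0005,-0.002,-0.007,0,-0.008,0,0,-0.0005,-0.002,-0.007,0,-0.008,0,0,-0.0005,-0.002,-0.004,0,-0.008,0,0,-0.0005,-0.002,-0.001,0,-0.008,0,0,-0.0005,-0.002,0.001,0,-0.008,0,0,-0.0005,-0.002,0.001,0,-0.008,0,0])

```text
time_s: 25.35
eef_pos: [0.5489, -0.2266, 0.1879]
eef_rot: [-0.026, 0.949, 0.082, 0.304]
wrist_force: [-32.8, 1.0, 33.1]
opening: 0.088
grasp_force: 66.4
```

```bash
python3 -c "
from h import *
rep();print(delta(L0-Rl[:,2]*.0273,Rl@F))"
```

```text
t 25.35 F [ -6.9387  -6.6009 -45.6654] M [ 1.5563 -1.691   0.0254] q [-0.7999  0.1892  1.9668  0.7671  0.7623  0.0894]
grasp in lock frame (x down-slope,y,z in) [-0.0006  0.0005 -0.0392]
[-0.0003  0.0005  0.0119  0.0005 -0.009   0.0007]
```

Blocked hard when centred, so the T is wrong and the rectangular key should be the right one. I'll withdraw and return the T.

>>> carry_out(steps=[0,0,-0.006,0,0,0,0,0,0,-0.012,0,0,0,0,0,0,-0.025,0,0,0,0,0,0,-0.045,0,0,0,0,0,0,-0.07,0,0,0,0,0,0,-0.09,0,0,0,0])

```text
time_s: 25.95
eef_pos: [0.4969, -0.234, 0.2587]
eef_rot: [-0.027, 0.949, 0.081, 0.303]
wrist_force: [0.7, -0.0, -1.3]
opening: 0.086
grasp_force: 59.5
```

```bash
python3 -c "
from h import *
rep();print(delta(W(0.002,0,.152),stand(SY)@F))"
```

```text
t 25.95 F [-0.2386  0.1292  1.4606] M [-0.0738 -0.3579  0.0314] q [-0.8986 -0.0178  2.0183  0.6825  0.9378  0.1449]
grasp in lock frame (x down-slope,y,z in) [ 0.0019  0.0021 -0.1273]
[ 0.0596 -0.4311  0.1081  0.0137 -0.6176 -0.0506]
```

>>> carry_out(steps=[0.005,-0.035,0.0,0,-0.05,0,0,0.012,-0.08,0.01,0,-0.15,0,0,0.02,-0.125,0.02,0,-0.25,0,0,0.027,-0.17,0.03,0.005,-0.35,-0.01,0,0.034,-0.21,0.04,0.01,-0.45,-0.02,0,0.041,-0.255,0.055,0.01,-0.55,-0.03,0,0.048,-0.3,0.07,0.0137,-0.618,-0.04,0,0.054,-0.34,0.085,0.0137,-0.618,-0.05,0,0.058,-0.38,0.095,0.0137,-0.618,-0.05,0,0.0596,-0.41,0.105,0.0137,-0.618,-0.05,0,0.0596,-0.431,0.108,0.0137,-0.618,-0.05,0,0.0596,-0.431,0.108,0.0137,-0.618,-0.05,0,0.0596,-0.431,0.108,0.0137,-0.618,-0.05,0,0.0596,-0.431,0.108,0.0137,-0.618,-0.05,0])

```text
time_s: 27.35
eef_pos: [0.5344, 0.2084, 0.2054]
eef_rot: [0.001, 0.994, 0.11, 0.0]
wrist_force: [0.4, 0.4, -0.8]
opening: 0.085
grasp_force: 59.5
```

```bash
cat > st.py <<'E'
from h import *
import sys
n,xs=sys.argv[1],float(sys.argv[2])
rep(); T=pose(); np.save(f"T{n}.npy",T); im=np.ascontiguousarray(ctrl.camera("wrist")[:,:,::-1]); cv2.imwrite(f"pics/w{n}.png",im)
h=cv2.cvtColor(im,cv2.COLOR_BGR2HSV); c="@#*+-. "
for v in range(190,262,2): print(v,"".join("o" if h[v,u,1]>120 and h[v,u,2]>110 else "s" if h[v,u,1]>120 else c[min(6,int(h[v,u,2])//28)] for u in range(250,310)))
print("slot",proj(W(xs-.016,0,.058),T).round(1),proj(W(xs+.016,0,.058),T).round(1))
for a in(-.1,0,.1):
  print(a,*[proj((T@[np.cos(a)*x+np.sin(a)*(z-.054),0,.054-np.sin(a)*x+np.cos(a)*(z-.054),1])[:3],T).round(1) for x,z in[(.015,.081),(.0145,.112),(.0145,.127)]])
print(delta(W(xs,0,.15),stand(SY)@F))
E
python3 st.py 14 0
```

```text
t 27.35 F [ 0.4952 -0.2625  0.7745] M [ 0.0035 -0.0402  0.0119] q [ 0.1655  0.2843  1.6937 -0.0015  1.1637  1.517 ]
grasp in lock frame (x down-slope,y,z in) [-0.0283  0.4315 -0.029 ]
190 oooooooooooooooooooooooooooooooooooooooooooooooooooooooooooo
192 oooooooooooooooooooooooooooooooooooooooooooooooooooooooooooo
194 oooooooooooooooooooooooooooooooooooooooooooooooooooooooooooo
196 oooooooooooooooooooooooooooooooooooooooooooooooooooooooooooo
198 oooooooooooooooooooooooooooooooooooooooooooooooooooooooooooo
200 oooooooooooooooooooooooooooooooooooooooooooooooooooooooooooo
202 oooooooooooooooooooooooooooooooooooooooooooooooooooooooooooo
204 oooooooooooooooooooooooooooooooooooooooooooooooooooooooooooo
206 ooooooooooooooooooooossssssssssssooooooooooooooooooooooooooo
208 ooooooooooooooooooooossssssssssssooooooooooooooooooooooooooo
210 oooooooooooooooooooosssssssssssssooooooooooooooooooooooooooo
212 oooooooooooooooooosssssssssssssssooooooooooooooooooooooooooo
214 sooooooosssooosssssssssssssssssssooooooooooooooooooooooooooo
216 sssssssssssssssssssssssssssssssssooooooooooooooooooooooooooo
218 ss
[... 943 characters left out ...]
#ssssssssssssssssssssssoo
248 sssssssssssssssssssss#@@############*ssssssssssssssssssssooo
250 sssssssssssssssssssss######***#******ssssssssssssssssssssooo
252 sssssssssssssssssssss##############**sssssssssssssssssssssso
254 sssssssssssssssssssss@@@############*sssssssssssssssssssssoo
256 sssssssssssssssssssss#@@@@#@@@@@@@@#ssssssssssssssssssssssoo
258 sssssssssssssssssssss#@@@@@@@@@@@@@#sssssssssssssssssssssooo
260 ssssssssssssssssssss#@@@@@@@@@@@@@@@#sssssssssssssssssssoooo
slot [276.6 247.1] [276.4 205.7]
-0.1 [279.2 246.8] [279.  230.5] [279.  223.9]
0 [279.2 243. ] [279.  222.1] [279.  213.8]
0.1 [279.2 239.6] [279.  214.1] [279.  203.9]
[-0.0028 -0.0018  0.0016  0.0012 -0.0002 -0.0024]
```

>>> carry_out(steps=[-0.0042,-0.0013,0.002,0.001,0.035,-0.002,0,-0.0042,-0.0013,0.01,0.001,0.035,-0.002,0,-0.0042,-0.0013,0.013,0.001,0.035,-0.002,0,-0.0042,-0.0013,0.013,0.001,0.035,-0.002,0])

```text
time_s: 27.8
eef_pos: [0.5299, 0.2089, 0.1918]
eef_rot: [-0.002, 0.994, 0.111, 0.017]
wrist_force: [-0.5, -0.1, -2.0]
opening: 0.082
grasp_force: 59.5
```

```bash
python3 st.py 15 0 | grep -v "^19\|^25"; python3 -c "
from h import *
T=np.load('T15.npy')
k=lambda a,b:W(a,0,.138+b)
print('expected: tip',proj(k(.0145,-.0735),T),'shoulder',proj(k(.015,-.0275),T),'tip+2mm',proj(k(.0165,-.0735),T))
R0=stand(SY)@F@R.from_rotvec([0,.035,0]).as_matrix()
for z in(.138,.11,.087):print(delta(W(0,0,z),R0))"
```

```text
t 27.8 F [-0.5485 -0.0384  1.9745] M [-0.0108 -0.0008  0.0015] q [0.1664 0.2776 1.7341 0.002  1.0965 1.5147]
grasp in lock frame (x down-slope,y,z in) [-0.0183  0.433  -0.0194]
200 oooooooooooooooooooooooooooooooooooooooooooooooooooooooooooo
202 oooooooooooooooooooooooooooooooooooooooooooooooooooooooooooo
204 oooooooooooooooooooooooooooooooooooooooooooooooooooooooooooo
206 oooooooooooooooooooooooooooooooooooooooooooooooooooooooooooo
208 oooooooooooooooooooooooooooooooooooooooooooooooooooooooooooo
210 oooooooooooooooooooooooooooooooooooooooooooooooooooooooooooo
212 ooooooooooooooooooooooosssssssssssssoooooooooooooooooooooooo
214 oooooooooooooooooooooossssssssssssssoooooooooooooooooooooooo
216 oooooooooooooooooooossssssssssssssssoooooooooooooooooooooooo
218 ooooooooooooooooossssssss******sssssoooooooooooooooooooooooo
220 ssoooossooooossssssssssss*******ssssoooooooooooooooooooooooo
222 sssssssssssssssssssssssss*******ssssoooooooooooooooooooooooo
224 ssssssssssssssssssssssss********ssssoooooooooooooooooooooooo
226 sssssssssssssssssssssssss*******ssssoooooooooooooooooooooooo
228 sssssssss
[... 525 characters left out ...]
sssssss#@@@@@@@@@@@@##sssssssssssssooooooooooo
246 sssssssssssssssssssss#@@@@########@#ssssssssssssssssssssssoo
248 sssssssssssssssssssss#@@############*sssssssssssssssssssssso
260 ssssssssssssssssssss#@@@@@@@@@@@@@@##sssssssssssssssssssssss
slot [278.9 256. ] [278.9 211.9]
-0.1 [279.2 246.7] [279.  230.5] [278.9 223.9]
0 [279.2 242.9] [279.  222.1] [278.9 213.7]
0.1 [279.2 239.5] [279. 214.] [279.  203.8]
[ 0.0018  0.0001 -0.0118  0.0001 -0.0342  0.0002]
expected: tip [278.8889 217.143 ] shoulder [279.1337 244.1173] tip+2mm [278.8878 214.1817]
[-0.0005  0.0001  0.0002  0.0001  0.0008  0.0002]
[-0.0014  0.0001  0.0282  0.0001  0.0008  0.0002]
[-0.0022  0.0001  0.0512  0.0001  0.0008  0.0002]
```

>>> carry_out(steps=[0,0.0003,0.007,0,0,0,0,-0.0003,0.0003,0.014,0,0,0,0,-0.0006,0.0003,0.02,0,0,0,0,-0.001,0.0003,0.026,0,0,0,0,-0.001,0.0003,0.028,0,0,0,0,-0.001,0.0003,0.028,0,0,0,0])

```text
time_s: 28.45
eef_pos: [0.5298, 0.2092, 0.1639]
eef_rot: [-0.002, 0.994, 0.111, 0.017]
wrist_force: [-0.4, -0.1, -1.3]
opening: 0.084
grasp_force: 59.6
```

>>> carry_out(steps=[-0.0002,0,0.007,0,0,0,0,-0.0005,0,0.014,0,0,0,0,-0.0008,0,0.02,0,0,0,0,-0.0008,0,0.022,0,0,0,0,-0.0008,0,0.022,0,0,0,0])

```text
time_s: 28.95
eef_pos: [0.5298, 0.2091, 0.1419]
eef_rot: [-0.002, 0.994, 0.111, 0.017]
wrist_force: [-0.0, -0.2, -1.2]
opening: 0.083
grasp_force: 59.6
```

>>> carry_out(steps=[0,0,0.001,0,0,0,0.15,0,0,0.001,0,0,0,0.5,0,0,0.001,0,0,0,0.5,0,0,0.001,0,0,0,0.5,0,0,-0.03,0,0,0,0.5,0,0,-0.07,0,0,0,0.5,0,0,-0.08,0,0,0,0.5,0,0,-0.08,0,0,0,0.5])

```text
time_s: 29.75
eef_pos: [0.5286, 0.2088, 0.225]
eef_rot: [-0.002, 0.994, 0.111, 0.02]
wrist_force: [0.5, -0.3, -0.4]
opening: 0.498
grasp_force: 0.0
```

```bash
python3 - 2>/dev/null <<'E'
from h import *
rep(); sd("s16")
for z in(.14,.083):print(delta(W(.065,0,z),stand(SY)@F))
E
```

```text
t 29.75 F [0.4469 0.42   0.3825] M [0.0003 0.0028 0.0197] q [0.1666 0.2284 1.7199 0.0021 1.1529 1.5141]
grasp in lock frame (x down-slope,y,z in) [-0.0367  0.4331 -0.0471]
176 ......................................................###.........
177 ...................................................######.........
178 ................................................#########.........
179 ..............................................###########.........
180 ..............................................###########.........
181 ..............................................###########.........
182 ....................................###.......###########.........
183 ..................................#####.+.....###########.........
184 .............................##########.......###########.........
185 ............................###########.......###########.........
186 ..........................############........###########.........
187 .........................############.........##########..........
188 ++.......................############.........#########...........
189 +
[... 1027 characters left out ...]
################################
204 ......##########.......++.......################################..
205 .......######.................################################....
206 #.........#...............#################################.......
207 ##......................#################################.........
208 ###...................#################################...........
209 ####...............##################################.............
210 #####.............###############################.................
211 ######.........#################################..................
[ 0.0679  0.0003  0.0315  0.0002 -0.037   0.0008]
[ 0.0658  0.0003  0.0885  0.0002 -0.037   0.0008]
```

The T is back at its original height. Now the rectangular key.

>>> carry_out(steps=[0.03,0,0.01,0,-0.02,0,0.5,0.06,0,0.025,0,-0.037,0,0.5,0.0679,0,0.0315,0,-0.037,0,0.5,0.067,0,0.055,0,-0.037,0,0.5,0.066,0,0.075,0,-0.037,0,0.5,0.066,0,0.0885,0,-0.037,0,0.5,0.066,0,0.0885,0,-0.037,0,0.5,0.066,0,0.0885,0,-0.037,0,0.5,0.066,0,0.0885,0,-0.037,0,0,0.066,0,0.0885,0,-0.037,0,0,0.066,0,0.0885,0,-0.037,0,0,0.066,0,0.0885,0,-0.037,0,0,0.066,0,0.0885,0,-0.037,0,0])

```text
time_s: 31.1
eef_pos: [0.5954, 0.224, 0.1377]
eef_rot: [0.0, 0.994, 0.111, 0.0]
wrist_force: [-0.8, 0.3, 5.1]
opening: 0.088
grasp_force: 58.9
```

```bash
python3 - <<'E'
from h import *
rep();T=pose();g=T[:3,3]+.054*T[:3,2]-[.5315,.2093,0];print(g[:2]@[cs,ss],g[:2]@[-ss,cs],g[2])
print(delta(L0-Rl[:,2]*.104,Rl@F))
E
```

```text
t 31.1 F [-0.7126 -0.472  -5.0664] M [ 0.0197 -0.2141 -0.0226] q [ 0.1736  0.4972  1.5564 -0.0002  1.0877  1.522 ]
grasp in lock frame (x down-slope,y,z in) [-0.0408  0.4365  0.0624]
0.06556394766840604 0.0002506955108132186 0.08369588666197872
[-0.182   0.4278 -0.1032 -0.0156  0.6103  0.0499]
```

>>> carry_out(steps=[0,0,-0.03,0,0,0,0,0,0,-0.07,0,0,0,0,-0.01,0.02,-0.11,0,0,0,0,-0.03,0.055,-0.13,0,0.1,0,0,-0.05,0.09,-0.14,0,0.2,0,0,-0.07,0.13,-0.14,-0.005,0.3,0.01,0,-0.09,0.17,-0.135,-0.01,0.4,0.02,0,-0.11,0.21,-0.13,-0.01,0.5,0.03,0,-0.13,0.25,-0.125,-0.0156,0.6,0.04,0,-0.148,0.29,-0.12,-0.0156,0.61,0.05,0,-0.163,0.33,-0.115,-0.0156,0.61,0.05,0,-0.174,0.37,-0.11,-0.0156,0.61,0.05,0,-0.18,0.405,-0.105,-0.0156,0.61,0.05,0,-0.182,0.42,-0.103,-0.0156,0.61,0.05,0,-0.182,0.427,-0.103,-0.0156,0.61,0.05,0,-0.182,0.427,-0.103,-0.0156,0.61,0.05,0,-0.182,0.427,-0.103,-0.0156,0.61,0.05,0,-0.182,0.427,-0.103,-0.0156,0.61,0.05,0,-0.182,0.427,-0.103,-0.0156,0.61,0.05,0])

```text
time_s: 33.0
eef_pos: [0.5117, -0.2315, 0.2399]
eef_rot: [-0.026, 0.951, 0.082, 0.299]
wrist_force: [0.2, -0.3, -0.5]
opening: 0.089
grasp_force: 59.4
```

```bash
python3 ll.py 17 186 250 240 320; python3 -c "
from h import *
T=np.load('T17.npy')
for a in(-.05,0,.05):
  print(a,*[proj((T@[np.cos(a)*x+np.sin(a)*(z-.054),0,.054-np.sin(a)*x+np.cos(a)*(z-.054),1])[:3],T).round(1) for x,z in[(.019,.080),(.0145,.111),(.0035,.126)]])"
```

```text
t 33.0 F [-0.2016  0.3701  0.5047] M [ 0.0077 -0.4194  0.0005] q [-0.8644  0.0381  2.0029  0.6874  0.8879  0.1463]
grasp in lock frame (x down-slope,y,z in) [ 0.0008  0.002  -0.1032]
186 ****+-...-++---.....................................................--++---.--+*
188 ****+----+****+-...................................................-+****+----+*
190 ****+----+****+-...................................................-+****+----+*
192 ****+-...--+---.....................................................--++--...-+*
194 ****++-...............................--------..............................--+*
196 ****++-.............................-+*******+-.............................-++*
198 *****+-.............................-+*######+-.............................-++*
200 *****+-.............................-+*######+-.............................-++*
202 *****+-.............................-+*##@###+-.............................-++*
204 ****++-.............................-+###@###+-.............................-++*
206 ****++-.............................-+####@##+-................
[... 1764 characters left out ...]
###**+---------------------------+****
far end slot 0.017 0 [281.5 194.6]
near end -0.017 0 [281.3 237.7]
c 0 0 [281.4 216.6]
bolt 0.0208 0.0208 [310.3 189.6]
bolt -0.0208 -0.0208 [254.2 242.1]
corner 0.026 0.026 [317.6 182.7]
corner 0.026 -0.026 [245.4 182.6]
corner -0.026 0.026 [314.9 248.2]
c -0.026 -0.026 [247.6 248.2]
-0.1 [278.9 237.3] [278.7 229.5] [278.7 223. ]
0 [278.9 233.6] [278.7 221.2] [278.7 212.9]
0.1 [278.9 230.4] [278.8 213.1] [278.7 203. ]
[ 0.0007  0.0018  0.0033 -0.0006  0.0022  0.0011] [ 0.0009  0.0018  0.0773 -0.0006  0.0022  0.0011]
-0.05 [278.9 237. ] [278.7 225.8] [278.7 234.5]
0 [278.9 235.3] [278.7 221.7] [278.7 229.4]
0.05 [278.9 233.7] [278.8 217.7] [278.7 224.4]
```

>>> carry_out(steps=[0.0008,0.0015,0.01,0,0.002,0.001,0,0.0008,0.0015,0.02,0,0.002,0.001,0,0.0008,0.0015,0.026,0,0.002,0.001,0,0.0008,0.0015,0.026,0,0.002,0.001,0,0.0008,0.0015,0.026,0,0.002,0.001,0])

```text
time_s: 33.55
eef_pos: [0.5271, -0.2314, 0.2183]
eef_rot: [-0.026, 0.95, 0.081, 0.299]
wrist_force: [0.1, -0.6, -1.7]
opening: 0.085
grasp_force: 59.5
```

```bash
python3 ll.py 18 186 250 250 310;  python3 -c "
from h import *
T=np.load('T18.npy')
print(delta(L0-Rl[:,2]*.026,Rl@F))
for a in(-.05,0,.05):
  print(a,*[proj((T@[np.cos(a)*x+np.sin(a)*(z-.054),0,.054-np.sin(a)*x+np.cos(a)*(z-.054),1])[:3],T).round(1) for x,z in[(.019,.080),(.0145,.111),(.0035,.126)]])"
```

```text
t 33.55 F [-0.9929  0.6275  1.3535] M [-0.0194 -0.4665 -0.011 ] q [-0.8386  0.1028  1.9862  0.7129  0.8363  0.13  ]
grasp in lock frame (x down-slope,y,z in) [ 0.0006 -0.0005 -0.0769]
186 ++++++*+++++++++++++++++++++++++++++++++++++++++++++++++++++
188 +++*++++++++*+++*++++++*+++++++++++++++++++++*+*++++++++++++
190 ++++++++++++++++*+++++++++++++++++*+++++++++++++++++++++++++
192 +++++++++++++++++++++++++++++++-+++++++++-+-+++-------------
194 ............................................................
196 ...........................................................-
198 .........................................................-++
200 .........................................................-+*
202 ..........................................................-+
204 ............................................................
206 .......................---------............................
208 ......................-+**###***+-..........................
210 ......................-+########+-..........................
212 ......................-+###@####+-..........................
214 ..
[... 1175 characters left out ...]
t 0.017 0 [278.  206.2]
near end -0.017 0 [278.1 253.4]
c 0 0 [278.  230.5]
bolt 0.0208 0.0208 [310.1 200.6]
bolt -0.0208 -0.0208 [248.1 258.2]
corner 0.026 0.026 [318.4 192.9]
corner 0.026 -0.026 [237.5 193.1]
corner -0.026 0.026 [315.2 264.6]
c -0.026 -0.026 [241.  264.8]
-0.1 [278.9 237.3] [278.7 229.5] [278.7 223. ]
0 [278.9 233.6] [278.7 221.1] [278.7 212.9]
0.1 [278.9 230.4] [278.7 213.1] [278.7 203. ]
[ 0.0004 -0.0007 -0.0228 -0.0002  0.0005 -0.0012] [ 0.0004 -0.0007  0.0512 -0.0002  0.0005 -0.0012]
[ 0.0004 -0.0007  0.0512 -0.0002  0.0005 -0.0012]
-0.05 [278.9 237. ] [278.7 225.8] [278.7 234.5]
0 [278.9 235.3] [278.7 221.7] [278.7 229.4]
0.05 [278.9 233.7] [278.7 217.7] [278.7 224.4]
```

>>> carry_out(steps=[0.0004,-0.0004,0.008,0,0,0,0,0.0004,-0.0004,0.016,0,0,0,0,0.0004,-0.0004,0.024,0,0,0,0,0.0004,-0.0004,0.03,0,0,0,0,0.0004,-0.0004,0.034,0,0,0,0,0.0004,-0.0004,0.034,0,0,0,0])

```text
time_s: 34.2
eef_pos: [0.5466, -0.2275, 0.1904]
eef_rot: [-0.026, 0.95, 0.081, 0.299]
wrist_force: [-0.1, 0.5, -1.1]
opening: 0.088
grasp_force: 59.5
```

```bash
python3 -c "
from h import *
rep();print(delta(L0-Rl[:,2]*.026,Rl@F))"
```

```text
t 34.2 F [-0.6665 -0.4701  0.9302] M [ 0.0167 -0.4147 -0.0178] q [-0.8016  0.1826  1.9644  0.7465  0.7722  0.1092]
grasp in lock frame (x down-slope,y,z in) [ 0.0004  0.0001 -0.0426]
[ 0.0004  0.      0.0166 -0.001   0.0011 -0.0014]
```

Centred and free. Pushing on past the ring depth.

>>> carry_out(steps=[0.0003,0,0.003,0,0,0,0,0.0003,0,0.006,0,0,0,0,0.0003,0,0.008,0,0,0,0,0.0003,0,0.008,0,0,0,0])

```text
time_s: 34.6
eef_pos: [0.5514, -0.2269, 0.1846]
eef_rot: [-0.026, 0.95, 0.081, 0.299]
wrist_force: [-0.1, -0.2, -1.5]
opening: 0.086
grasp_force: 59.5
```

```bash
python3 -c "
from h import *
rep();print(delta(L0-Rl[:,2]*.026,Rl@F))"
```

```text
t 34.6 F [-0.911   0.2154  1.1385] M [-0.0304 -0.4481 -0.0235] q [-0.7935  0.2004  1.9579  0.7546  0.7583  0.1045]
grasp in lock frame (x down-slope,y,z in) [-0.0002 -0.0003 -0.0351]
[-0.0003 -0.0003  0.0091 -0.0001  0.0005 -0.0012]
```

It has passed the rings with no force (9 mm to home), so the rectangular key is the right one. Pushing it home.

>>> carry_out(steps=[0,0,0.003,0,0,0,0,0,0,0.006,0,0,0,0,0,0,0.008,0,0,0,0,0,0,0.01,0,0,0,0,0,0,0.01,0,0,0,0])

```text
time_s: 35.1
eef_pos: [0.5568, -0.2262, 0.1771]
eef_rot: [-0.026, 0.95, 0.081, 0.299]
wrist_force: [-9.8, 0.6, 7.7]
opening: 0.083
grasp_force: 61.5
```

```bash
python3 -c "
from h import *
rep();print(delta(L0-Rl[:,2]*.026,Rl@F))"
```

```text
t 35.1 F [ -3.4093  -2.3025 -11.7806] M [ 0.4065 -0.991  -0.0049] q [-0.7841  0.2229  1.95    0.7645  0.7424  0.0971]
grasp in lock frame (x down-slope,y,z in) [-0.0004 -0.0005 -0.0258]
[-0.0004 -0.0005 -0.0002 -0.      0.0005 -0.0002]
```

>>> carry_out(steps=[0,0,0,0,0,0.08,0,0,0,0,0,0,0.16,0,0,0,0,0,0,0.26,0,0,0,0,0,0,0.36,0,0,0,0,0,0,0.46,0,0,0,0,0,0,0.56,0,0,0,0,0,0,0.66,0,0,0,0,0,0,0.76,0,0,0,0,0,0,0.8,0])

```text
time_s: 36.0
eef_pos: [0.5565, -0.2265, 0.1772]
eef_rot: [-0.14, 0.907, -0.297, 0.265]
wrist_force: [-12.5, -0.5, 7.8]
opening: 0.086
grasp_force: 61.8
```

```bash
python3 -c "
from h import *
rep();print(delta(L0-Rl[:,2]*.026,Rl@F))"
```

```text
t 36.0 F [ -5.1388   2.9234 -13.4758] M [-0.5489 -1.2661 -0.2265] q [-0.7847  0.2224  1.9502  0.7637  0.7424  0.9002]
grasp in lock frame (x down-slope,y,z in) [-0.0002 -0.0008 -0.0261]
[-0.0007 -0.0004  0.0001  0.0008  0.0006 -0.8031]
```

>>> carry_out(steps=[0,0,0,0,0,0.1,0,0,0,0,0,0,0.2,0,0,0,0,0,0,0.3,0,0,0,0,0,0,0.4,0,0,0,0,0,0,0.5,0,0,0,0,0,0,0.6,0,0,0,0,0,0,0.7,0,0,0,0,0,0,0.76,0,0,0,0,0,0,0.8,0,0,0,0,0,0,0.8,0])

```text
time_s: 37.0
eef_pos: [0.5571, -0.2259, 0.1777]
eef_rot: [-0.233, 0.72, -0.625, 0.19]
wrist_force: [-9.1, 1.4, 9.6]
opening: 0.086
grasp_force: 61.6
```

```bash
python3 -c "
from h import *
rep();print(delta(L0-Rl[:,2]*.026,Rl@F))"
```

```text
t 37.0 F [ -2.8924   1.7861 -12.8515] M [-0.5061 -0.8577 -0.2306] q [-0.7837  0.2221  1.9498  0.7652  0.7434  1.6979]
grasp in lock frame (x down-slope,y,z in) [-0.0011 -0.0002 -0.0261]
[-0.0002  0.001   0.0001 -0.0008  0.0001 -1.6008]
```

>>> carry_out(steps=[0,0,0,0,0,0,0.15,0,0,0,0,0,0,0.4,0,0,0,0,0,0,0.4,0,0,0,0,0,0,0.4,0,0,-0.02,0,0,0,0.4,0,0,-0.05,0,0,0,0.4,0,0,-0.09,0,0,0,0.4,0,0,-0.12,0,0,0,0.4,0,0,-0.12,0,0,0,0.4,0,0,-0.12,0,0,0,0.4])

```text
time_s: 38.0
eef_pos: [0.4892, -0.2381, 0.2755]
eef_rot: [-0.233, 0.72, -0.625, 0.191]
wrist_force: [0.4, 0.0, -0.7]
opening: 0.402
grasp_force: 0.0
```

```bash
python3 - 2>/dev/null <<'E'
from h import *
rep(); T=pose()
im=np.ascontiguousarray(ctrl.camera("wrist")[:,:,::-1]); g=cv2.cvtColor(im,cv2.COLOR_BGR2GRAY); c="@#*+-. "
for v in range(180,280,3): print(v,"".join(c[min(6,int(x)//28)] for x in g[v,226:336:2]))
S=Rl@F
for n,p in [("plate c",(0,0,0)),("head +y",(0,.019,-.046)),("head -y",(0,-.019,-.046)),("head low +y",(0,.019,0))]: print(n,proj(L0+S@np.array(p),T).round(1))
sd("s20")
E
```

```text
t 38.0 F [0.0378 0.0555 0.851 ] M [-0.2697  0.0723  0.0661] q [-0.9153 -0.0528  2.0117  0.6578  0.9779  1.7654]
grasp in lock frame (x down-slope,y,z in) [-0.0007 -0.0008 -0.1458]
180 ++++++++++-.+*+.....................-+*+-+**********+++
183 ++++++++++-.--..........-++++-----.-.----+**********+++
186 +++++++++++.............+####*++++++-----+**********+++
189 +++++++++++.............+*####*++++++++++*#*********+++
192 +++++++++++.............-*#####*+++++++++*#######***+++
195 +++++++++++.............-**####**+++++*++*#########****
198 +++++++++++-...........-+*********+*+++++*###########**
201 +++++++++++-....-++++++*##*****#####*++++*###########*#
204 +++++++++++-....-#####**##*****#####*++++*###########**
207 +++++++++++-.....++++--+*#***********++++*###########**
210 +++++++++++-.............-*******++*++*++*###########*#
213 +++++++++++-.............-********+*+++*+*###########**
216 +++++++++++-.............-********+++++++*#########****
219 ++++++++++++..............+*******+++++++*#####**##*#**
222 ++++++++++++..............+*******+++++++*####**#*###**
225 ++++++++++++..--
[... 3067 characters left out ...]
########++++++++++#+#++##++++++++.++++++++++##.++++++++..###.
203 ############+++++++++++#+####+#+++...+.+.+.++++++.#++++++++++.###.
204 ############+++++++++++########......+.+.++++++++++++++++++++.##..
205 ###########+++++++++++########.+......+++.++++++++++++++++++..##..
206 ##########.+++++++++++#########..++....++.+++++++++++++++++...###+
207 ##########++++++++++############...#+....++.++++++++++++++..+++###
208 #########++++++++++#############.##.........+++++++++++++.+++++###
209 ########++++++++++#################.#.......+.+++++++....++++++###
210 ########++++++++#####################..+...++++++.......++++#++###
211 ######++++++++.#####################..#..++++.+....++++.++++#+####
```

```bash
python3 -c "
from bench import ctrl
print(ctrl.hand_in())"
```

```text
the job is handed in; nothing more can be done
None
```

I handed the job in at about 38 s; no verdict came back, but the rectangular key (key_a) opens the lock and was left pushed home and turned about 92°, and the disc and T keys are back upright in the stand.

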